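# Load a stacked reagent kit into the carousel

## Task

Load the analyser: the three reagent pots of the kit stand stacked in front of you, and each belongs upright, right down in the nest of its own colour on the carousel. Pots go in only through the open front of the clear cover, so for each pot turn the carousel by its crank pin until the matching nest stands in the opening, then set the pot in without dropping it. Do not tip a pot over or shift the black tube block; finish with all three pots loaded and the hand clear.

Things in the scene. Friction and masses are not known exactly. Their poses are not given: they have to be found in the camera images.
- pot_red: Smallest pot, on top of the stack at the start: upright cylinder 32 mm in diameter, 40 mm high, white with a red ribbed lid (the top 12 mm, 32 mm across; the body below is 28 mm across), about 45 g. Origin at the centre of its underside, z up through the lid. It stands loose on the yellow pot's flat lid.
- pot_yellow: Middle pot of the stack: cylinder 42 mm in diameter over its yellow ribbed lid (the top 12 mm), 38 mm below it, 42 mm high, white, about 70 g, stands loose on the blue pot. Origin at the centre of its underside, z up.
- pot_blue: Largest pot, bottom of the stack, on the worktop: cylinder 52 mm in diameter over its blue ribbed lid (the top 12 mm), 48 mm below it, 44 mm high, white, about 100 g. Origin at the centre of its underside, z up.
- nest_red (a point): Red round nest on the carousel plate, its centre 78 mm from the carousel axis; turns with it. Point at the centre of its underside, 37 mm above the worktop, z up; floor 2 mm above this point; flared wall 13 mm high, inside diameter 38 mm at the floor, 49 mm at the rim. A pot is lowered into it from above when it stands in the cover's opening.
- nest_yellow (a point): Yellow round nest on the carousel plate, as the red one but 48 mm inside diameter at the floor and 59 mm at the rim; 78 mm from the axis. Point at the centre of its underside, 37 mm above the worktop; floor 2 mm above this point.
- nest_blue (a point): Blue round nest on the carousel plate, as the red one but 58 mm inside diameter at the floor and 69 mm at the rim; 78 mm from the axis, midway between the red and the yellow nest, on the far side of the axis from the crank. Point at the centre of its underside, 37 mm above the worktop; floor 2 mm above this point.
- analyser_base: Fixed white carousel base, 254 mm in diameter, 30 mm high. Origin on the carousel axis at worktop height, z up. A clear fixed cover (top face 92, underside 89 mm above the worktop, 243 mm in diameter) is cut away 55 degrees either side of the base's own -x axis: pots are loaded 78 mm from the axis along -x. Seated pots pass under the cover when the carousel turns.
- carousel (a joint): Carousel angle in rad about its vertical axis, growing anticlockwise seen from above, stops at -2.4 and 2.4. At 0 the blue nest is in the middle of the opening and the crank points to the base's +x; at +1.257 the red nest is in the middle, at -1.257 the yellow one. About 1 N at the pin starts it, 2 N turns it at 1 rad/s; it stays where it is left.
- crank_pin (a point): Centre of the top of the steel crank pin that turns the carousel: upright, 14 mm in diameter, 22 mm high, 60 mm from the axis, top 124 mm above the worktop, on a flat black crank arm (16 mm wide, top at 102 mm) above the cover. Pinch it or hold it loosely between the fingers and carry it round the axis in an arc.
- tube_block: Bystander: low black plastic tube block with one capped tube in it, 91 x 131 mm, 102 mm high with the tube, loose on the worktop between carousel and stack. Origin at the centre of its underside. Leave it where it is.
Things that resemble listed ones, but are neither listed nor needed, are in the scene too. Leave any orange or pink look-alike of the pot_red alone. Of the things that look like the pot_yellow, the larger one is meant.

How it is judged:
By the outcome, as a careful person would: the job done as asked, in the order asked, and still so for the second after the job is handed in, with the robot touching nothing.
It also fails if it takes over 128 s, if anything falls off the work surface, if the arm or the gripper's body presses on something with over 40 N, if the wrist force passes 120 N, or if a joint passes its speed limit or range.

## Robot

A 6-joint arm with a two-finger parallel gripper is mounted at the origin on a cart in front of the work surface, level with it; the furniture and walls round the work are solid. World frame = base frame: x ahead of the robot, y to its left, z up, the work surface at z = 0. Lengths are in m, angles in rad, forces in N, time in s.
With the tool pointing down it reaches from about 0.35 to 1 m from the base axis. Payload 7.1 kg.
Tool frame: the origin (TCP) lies at the centre of the arm's flange, where the gripper is bolted on; the fingertips stand 173 mm ahead of it and the grasp point (between the pads) lies 155 mm ahead of it (r.tip_extent is the distance from the TCP to the fingertips, in m); z points along the fingers, y is the direction in which the jaws open and shut (so a half turn about z gives the same grasp; the last joint's range is limited). The gripper opens to 85 mm and grips with 20 to 120 N. Pads are 22 mm wide; open, the fingers measure 114 mm over their backs; the gripper's body (76 mm by 85 mm) begins 54 mm behind the grasp point. The pads swing forward as they close: fully open they stand 13 mm farther back than shut.
Start: joints at [-1.353, 0.423, 1.63, -0, 1.089, -0.019], TCP at [0.147, -0.608, 0.405] pointing down, gripper open.
Joint ranges: [-3, 3], [-0.9, 2.11], [0.09, 2.58], [-1.31, 4.45], [0.11, 2.69], [-2.54, 2.54]. Speed limits (rad/s): [2.39, 2.39, 3.01, 3.14, 3.14, 3.14].

## Interface

Orientations are given as a rotation vector (axis times angle).
In Python, from plant import r gives the robot as it stands. The module is installed in compiled form; this text tells all that it offers.
- The arm moves only by the tool jog_arm, never from a script. Its argument "moves" is a list of rows, each an object with "grip": the gripper command: -1 is shut, 1 is fully open, values between are in proportion; "travel": the shift along the tool's x, y, z in units of 30 mm (1.0 is 30 mm), a list of three; "twist": the turn, a rotation vector about the tool's x, y, z in units of 6 degrees (1.0 is 6 degrees), a list of three. In form: [{"grip": grip, "travel": [x, y, z], "twist": [rx, ry, rz]}, ...]. A call has 1 to 20 rows; each row is the pose to reach, as a shift and turn from the pose commanded when the call began, along the tool's axes at that moment; what a row does not reach only later rows make up. A row lasts 1/10 s, in which the tool goes at most 50 mm and 8.59 degrees, less where a joint would pass 70% of its speed; a pose out of reach is approached as far as the arm can. A call with a gripper value outside its range is refused whole. The fingers move at their own pace and stop on an object; "newtons" is the grip in N (left out, the last holds). Time passes only in rows, so rows that repeat a pose let the fingers close. It gives the time, the measured TCP pose, the force and the opening at its end, in the units of the state.
- r.sense(): the state, without advancing time (a new reading comes with each control period).
- r.capture(name): name is "scene" or "top" or "wrist"; returns the picture (400x640x3 uint8, red, green, blue); there is no depth.
- r.calibration(name): a dict with "K" (3x3 intrinsics, pixels), "R" (3x3) and "t" (3): a world point X has camera coordinates R X + t. Camera axes: x right, y down, z forward; pixel columns grow to the right and rows downward; lengths in m; the calibration is good to about 2 mm. The wrist camera is an equidistant fisheye: a pixel r from the principal point sees the ray r / f radians off the axis. A picture is of the moment at which its call begins: read the wrist's pose just before it. calibration takes no time and is no camera call; for the wrist camera it gives the pose at the moment of the call.
- r.hand_in(): hands the job in, once; it reports no verdict.
Trained networks look in the newest picture that a camera, given by its name, has taken for a name from the list of things; names that differ only in an ending like _2 or _b are one class to them, and where a whole thing is asked for, a point or a joint stands for the part that bears it (a point fixed in the world has none). Each returns a list of dicts, best first, with "p" (0 to 1); they miss things now and then, are a little off and sometimes report something else, mostly with a low value. They report only what shows in the picture. A call takes as long as a camera call. They do not tell look-alikes from the thing itself.
- r.spot_in(camera, thing): "at" ([column, row] in pixels, amid what is visible of it).
- r.cut_out(camera, thing): "pixels" (400x640 bool, what is visible of it) and "at" ([column, row] in pixels, amid what is visible of it).
The state is a dict: "time": time; "q": joint angles; "qvel": joint speeds; "effort": joint torques, N m; "position": TCP position; "tcp_rot": TCP orientation; "contact_force": force on the tool from outside, world axes, zero at the start; "torque": the same for the moment, N m; "grip_width": finger opening in m.
Only numpy, scipy, OpenCV 4.12 (cv2) and the standard library are available. Lean on these libraries where they do the work, as an engineer would, in place of code of your own. Each camera call takes 0.05 s, during which the arm holds its last target.

## Working session

There is one attempt and no reset: what is moved stays moved. The work goes in short steps, Python scripts to look and compute and a tool call to move; the robot and the scene stay as the last step left them, time stands still between calls to the robot, and variables do not carry over. Pictures are saved under pics/ and viewed, and the job is handed in when it is done.

Besides the shell and the picture viewer there is one more tool, called as name(argument=value, ...) on one line, values as JSON. jog_arm: Moves the arm, as the interface text tells. Its arguments: {"type":"object","properties":{"moves":{"type":"array"},"newtons":{"type":"number"}},"required":["moves"]}

```bash
mkdir -p pics; ls
python3 - <<'E'
from plant import r
import cv2,numpy as np
s=r.sense();print({k:np.round(v,4) for k,v in s.items()})
for n in("scene","top","wrist"):
    im=r.capture(n);cv2.imwrite(f"pics/{n}0.png",im[:,:,::-1])
    c=r.calibration(n);print(n,{k:np.round(v,4).tolist() for k,v in c.items()})
E
```

```text
pics
{'time': np.float64(0.0), 'q': array([-1.353 ,  0.4238,  1.6307, -0.    ,  1.0886, -0.019 ]), 'qvel': array([-0.0001,  0.0005,  0.0015,  0.0008,  0.0002, -0.0009]), 'effort': array([-1.90000e-03, -5.57384e+01, -2.81744e+01, -2.00000e-04,
        7.30000e-03,  0.00000e+00]), 'position': array([ 0.1466, -0.6073,  0.404 ]), 'tcp_rot': array([-3.1181e+00, -3.7090e-01,  3.0000e-04]), 'contact_force': array([ 0.1238, -0.9925, -0.1048]), 'torque': array([ 0.0057, -0.0079,  0.0512]), 'grip_width': np.float64(0.0855)}
scene {'K': [[483.1396, 0.0, 322.6298], [0.0, 483.1396, 196.0361], [0.0, 0.0, 1.0]], 'R': [[-0.8043, -0.5942, -0.0074], [-0.2424, 0.3395, -0.9089], [0.5426, -0.7292, -0.417]], 't': [0.4199, 0.2189, 0.9153]}
top {'K': [[496.1428, 0.0, 317.7996], [0.0, 496.1428, 206.8991], [0.0, 0.0, 1.0]], 'R': [[0.0212, -0.9998, -0.0017], [-0.9927, -0.0208, -0.1187], [0.1186, 0.0042, -0.9929]], 't': [-0.0204, 0.5436, 1.331]}
wrist {'K': [[309.7069, 0.0, 313.225], [0.0, 309.7069, 200.5182], [0.0, 0.0, 1.0]], 'R': [[0.2337, -0.9723, -0.0013], [-0.9323, -0.2245, 0.2836], [-0.276, -0.0651, -0.9589]], 't': [-0.6239, -0.0366, 0.3797]}
```

View pics/scene0.png

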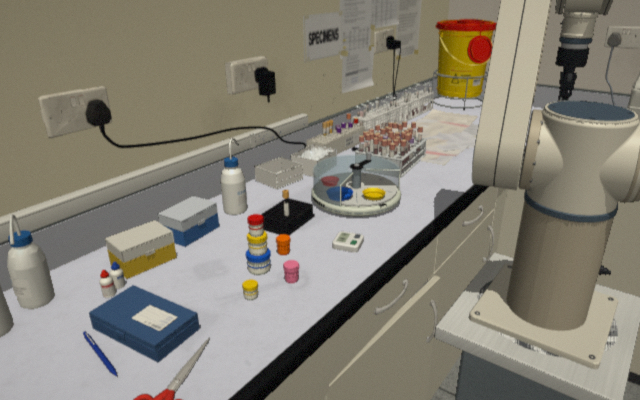

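View pics/top0.png

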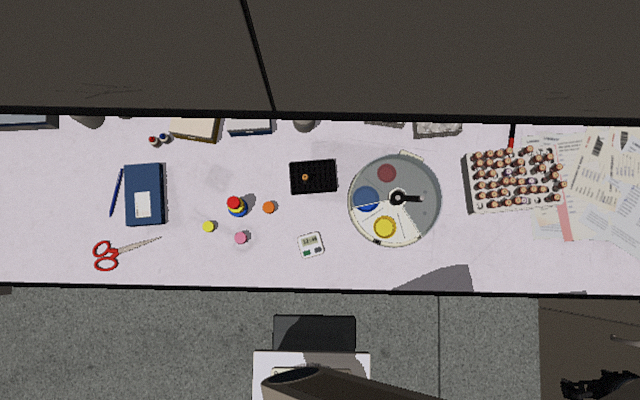

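View pics/wrist0.png

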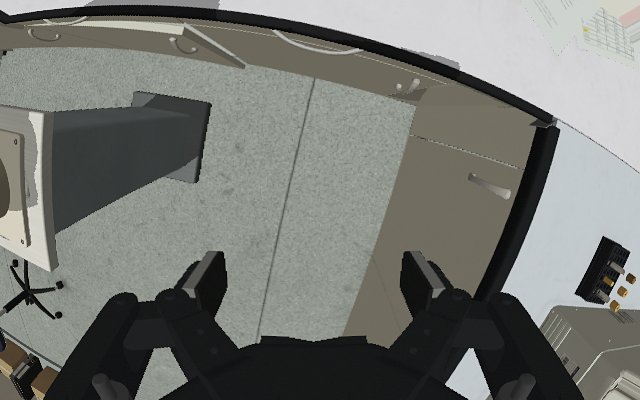

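```bash
cat > h.py <<'E'
import numpy as np,cv2
from plant import r
def ray(cam,px,cal=None):
    c=cal or r.calibration(cam);K,R,t=map(np.array,(c["K"],c["R"],c["t"]))
    d=np.array([(px[0]-K[0,2])/K[0,0],(px[1]-K[1,2])/K[1,1]])
    if cam=="wrist":
        a=np.hypot(*d);d=np.array([*(d/a*np.sin(a)),np.cos(a)]) if a>0 else np.array([0,0,1.])
    else:d=np.array([*d,1.]);d/=np.linalg.norm(d)
    return -R.T@t,R.T@d
def atz(cam,px,z,cal=None):
    o,d=ray(cam,px,cal);return o+d*(z-o[2])/d[2]
def tri(rays):
    A=np.zeros((3,3));b=np.zeros(3)
    for o,d in rays:
        P=np.eye(3)-np.outer(d,d);A+=P;b+=P@o
    x=np.linalg.solve(A,b);return x,[np.linalg.norm((np.eye(3)-np.outer(d,d))@(x-o)) for o,d in rays]
def proj(cam,X,cal=None):
    c=cal or r.calibration(cam);K,R,t=map(np.array,(c["K"],c["R"],c["t"]))
    p=R@np.asarray(X)+t
    if cam=="wrist":
        a=np.arctan2(np.hypot(p[0],p[1]),p[2]);n=p[:2]/np.hypot(p[0],p[1])*a
    else:n=p[:2]/p[2]
    return n*K[0,0]+K[:2,2]
E
python3 - <<'E'
from h import *
for n in("scene","top"):
    im=r.capture(n)
    for th in ["pot_red","pot_yellow","pot_blue","nest_red","nest_yellow","nest_blue","analyser_base","crank_pin","tube_block"]:
        print(n,th,[(round(float(d["p"]),2),np.round(d["at"],1).tolist()) for d in r.spot_in(n,th)[:4]])
im=cv2.imread("pics/top0.png");cv2.imwrite("pics/topc.png",cv2.resize(im[140:260,190:450],None,fx=3,fy=3,interpolation=cv2.INTER_CUBIC))
im=cv2.imread("pics/scene0.png");cv2.imwrite("pics/scenec.png",cv2.resize(im[130:310,230:430],None,fx=3.3,fy=3.3,interpolation=cv2.INTER_CUBIC))
print(r.sense()["time"])
E
```

```text
scene pot_red [(0.78, [255.6, 226.4]), (0.55, [296.5, 268.8]), (0.55, [281.0, 247.2])]
scene pot_yellow [(0.77, [249.5, 288.6]), (0.6, [257.9, 243.5]), (0.56, [369.0, 189.5])]
scene pot_blue [(0.65, [257.3, 265.9])]
scene nest_red [(0.65, [368.8, 186.4])]
scene nest_yellow [(0.98, [363.3, 190.0])]
scene nest_blue [(0.89, [366.8, 189.0])]
scene analyser_base [(0.8, [355.7, 185.3])]
scene crank_pin [(0.55, [368.7, 191.7])]
scene tube_block [(0.69, [287.7, 213.1]), (0.67, [257.9, 263.1]), (0.54, [361.4, 189.8])]
top pot_red [(0.6, [231.6, 203.0]), (0.57, [268.3, 205.4]), (0.48, [239.1, 240.3])]
top pot_yellow [(0.7, [205.3, 225.8]), (0.64, [239.3, 208.4])]
top pot_blue [(0.66, [242.1, 212.9])]
top nest_red [(0.92, [391.9, 220.2])]
top nest_yellow [(0.63, [389.7, 217.8])]
top nest_blue [(0.9, [391.6, 220.0])]
top analyser_base [(0.95, [392.9, 196.5]), (0.33, [389.2, 222.3])]
top crank_pin [(0.68, [391.5, 217.1])]
top tube_block [(0.66, [312.8, 177.8])]
1.15
```

View pics/topc.png

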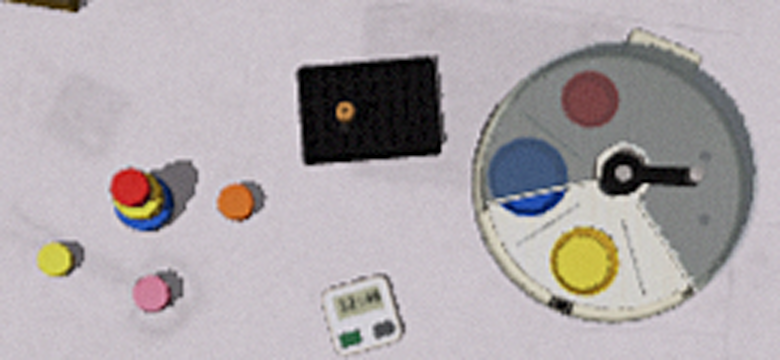

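View pics/scenec.png

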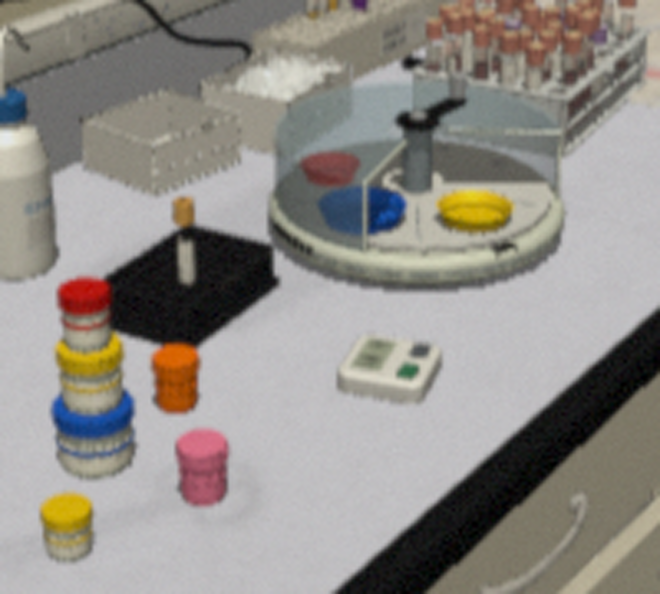

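Run:
```python
from h import *
T=lambda u,v:(190+u/3,140+v/3)
S=lambda u,v:(230+u/3.3,130+v/3.3)
print("red top",tri([ray("top",T(130,187)),ray("scene",S(85,289))]))
print("red top z126",atz("top",T(130,187),.126),atz("scene",S(85,289),.126))
print("pin",tri([ray("top",T(697,174)),ray("scene",S(458,93))]),atz("top",T(697,174),.124))
print("hub",atz("top",T(622,173),.102))
print("blue",atz("top",T(528,178),.045),"yel",atz("top",T(585,262),.045),"red",atz("top",T(590,99),.045))
print("edges@92",atz("top",T(485,205),.09),atz("top",T(690,290),.09))
print("block",[atz("top",T(*p),.03)[:2] for p in((300,68),(438,58),(441,152),(304,163))], atz("top",T(345,110),.102))
for n,p in(("orange",(235,201)),("pink",(152,293)),("yel2",(56,258))):print(n,atz("top",T(*p),.04))
c=r.calibration("wrist");s=r.sense()
from scipy.spatial.transform import Rotation as Ro
Rt=Ro.from_rotvec(s["tcp_rot"]).as_matrix()
print("cam in tool",Rt.T@(-c["R"].T@c["t"]-s["position"]),"\n",Rt.T@c["R"].T)
print(Rt)
```

```text
red top (array([0.54024764, 0.20758319, 0.12498768]), [np.float64(0.00024952950346741063), np.float64(0.00024952950346751704)])
red top z126 [0.53992586 0.20724081 0.126     ] [0.53908209 0.20906882 0.126     ]
pin (array([ 0.56439308, -0.28102866,  0.10459622]), [np.float64(0.00010058232661530596), np.float64(0.00010058232661541463)]) [ 0.56154791 -0.27704433  0.124     ]
hub [ 0.56418758 -0.21636814  0.102     ]
blue [ 0.56589219 -0.13993664  0.045     ] yel [ 0.49045612 -0.19211263  0.045     ] red [ 0.6399878  -0.19592232  0.045     ]
edges@92 [ 0.53505749 -0.09828297  0.09      ] [ 0.46431581 -0.27763506  0.09      ]
block [array([0.66646494, 0.07105303]), array([ 0.67857612, -0.05675353]), array([ 0.59043343, -0.06099926]), array([0.57756098, 0.06489576])] [0.61478095 0.02608228 0.102     ]
orange [0.53984929 0.12619455 0.04      ]
pink [0.45452551 0.19848573 0.04      ]
yel2 [0.48440549 0.28681505 0.04      ]
cam in tool [ 0.07201202 -0.00028384  0.03046084] 
 [[-8.93502601e-04 -9.58930986e-01 -2.83638089e-01]
 [ 9.99999595e-01 -8.25555281e-04 -3.59090345e-04]
 [ 1.10183937e-04 -2.83638295e-01  9.58931335e-01]]
[[ 9.72095171e-01  2.34586823e-01  1.21450864e-05]
 [ 2.34586823e-01 -9.72095171e-01  9.04977841e-06]
 [ 1.39291386e-05 -5.94816867e-06 -1.00000000e+00]]
```

jog_arm(moves=[{"grip":-0.3,"travel":[16.1,-8.9,0],"twist":[0,0,-7.4]},{"grip":-0.3,"travel":[16.1,-8.9,0],"twist":[0,0,-7.4]},{"grip":-0.3,"travel":[16.1,-8.9,0],"twist":[0,0,-7.4]},{"grip":-0.3,"travel":[16.1,-8.9,0],"twist":[0,0,-7.4]},{"grip":-0.3,"travel":[16.1,-8.9,0],"twist":[0,0,-7.4]},{"grip":-0.3,"travel":[16.1,-8.9,0],"twist":[0,0,-7.4]},{"grip":-0.3,"travel":[16.1,-8.9,0],"twist":[0,0,-7.4]},{"grip":-0.3,"travel":[16.1,-8.9,0],"twist":[0,0,-7.4]},{"grip":-0.3,"travel":[16.1,-8.9,0],"twist":[0,0,-7.4]},{"grip":-0.3,"travel":[16.1,-8.9,0],"twist":[0,0,-7.4]},{"grip":-0.3,"travel":[16.1,-8.9,0],"twist":[0,0,-7.4]},{"grip":-0.3,"travel":[16.1,-8.9,0],"twist":[0,0,-7.4]},{"grip":-0.3,"travel":[16.1,-8.9,0],"twist":[0,0,-7.4]},{"grip":-0.3,"travel":[16.1,-8.9,0],"twist":[0,0,-7.4]},{"grip":-0.3,"travel":[16.1,-8.9,0],"twist":[0,0,-7.4]},{"grip":-0.3,"travel":[16.1,-8.9,0],"twist":[0,0,-7.4]}], newtons=20)

```text
time: 2.75
position: [0.5527, -0.2358, 0.4048]
tcp_rot: [-2.75, -1.519, 0.0]
contact_force: [0.7, 0.1, 0.0]
grip_width: 0.0297
```

```bash
cat >> h.py <<'E'
def snap(fn,crop=None,f=1):
    import json
    c=r.calibration("wrist");s=r.sense();im=r.capture("wrist")
    json.dump({k:np.array(v).tolist() for k,v in c.items()},open(f"pics/{fn}.json","w"))
    cv2.imwrite(f"pics/{fn}.png",im[:,:,::-1])
    return c,s,im
def load(fn):
    import json
    return {k:np.array(v) for k,v in json.load(open(f"pics/{fn}.json")).items()}
def st():
    from scipy.spatial.transform import Rotation as Ro
    s=r.sense();R=Ro.from_rotvec(s["tcp_rot"]).as_matrix()
    print("t",round(float(s["time"]),2),"pos",np.round(s["position"],4),"psi_y",np.round(np.degrees(np.arctan2(R[1,1],R[0,1])),2),"tilt",np.round(R[:,2],3),"q6",np.round(np.degrees(s["q"][5]),1),"F",np.round(s["contact_force"],1),"w",round(float(s["grip_width"]),4))
    return s,R
def go(X,psi):
    s,R=st();d=R.T@(np.array(X)-s["position"])/0.03
    p=np.degrees(np.arctan2(R[1,1],R[0,1]));dt=(psi-p+180)%360-180
    print("GO",np.round(d,2),"twist z",round(-dt/6,2))
E
python3 - <<'E'
from h import *
st();snap("w1")
E
```

```text
t 2.75 pos [ 0.5527 -0.2358  0.4048] psi_y -32.15 tilt [-0. -0. -1.] q6 7.9 F [0.7 0.1 0. ] w 0.0297
```

View pics/w1.png

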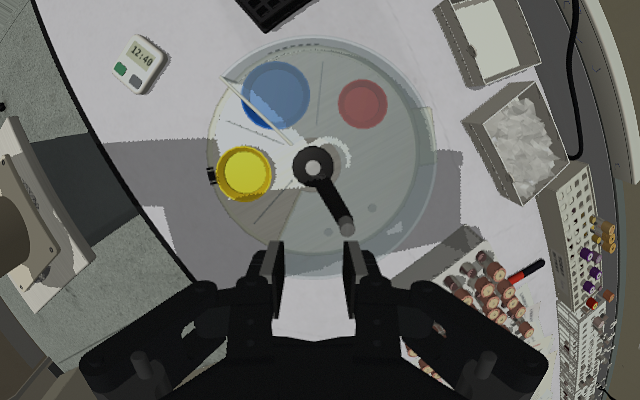

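Run:
```python
from h import *
c=load("w1")
hub=atz("wrist",(313,167),.102,c);pin=atz("wrist",(347,225),.124,c)
print("hub",hub,"pin",pin,np.linalg.norm((pin-hub)[:2]))
for n,p,z in(("y",(244,172),.045),("b",(277,95),.045),("r",(362,103),.045)):
    X=atz("wrist",p,z,c);v=(X-hub)[:2];print(n,X[:2],np.linalg.norm(v),np.degrees(np.arctan2(v[1],v[0])))
for p,q in(((347,225),(697,174)),((313,167),(622,173))):
    print(tri([ray("wrist",p,c),ray("top",(190+q[0]/3,140+q[1]/3))]))
v=pin-hub;print(np.degrees(np.arctan2(v[1],v[0])))
for e in((222,78),(290,143),(247,230),(293,190)):
    X=atz("wrist",e,.092,c);w=(X-hub)[:2];print(e,np.linalg.norm(w),np.degrees(np.arctan2(w[1],w[0])))
im=cv2.imread("pics/w1.png");cv2.imwrite("pics/w1c.png",cv2.resize(im[30:290,190:450],None,fx=2.3,fy=2.3,interpolation=cv2.INTER_CUBIC))
```

```text
hub [ 0.56436161 -0.21609699  0.102     ] pin [ 0.56440129 -0.27147531  0.124     ] 0.055378335799837655
y [ 0.4918932  -0.18856482] 0.07752219532157988 159.19723479531416
b [ 0.56827171 -0.13891937] 0.07727661196298938 87.09966329063887
r [ 0.63960577 -0.19349314] 0.07856601105498194 16.72061765093733
(array([ 0.56325812, -0.279611  ,  0.10613052]), [np.float64(0.0013746576029686503), np.float64(0.0013746576029687136)])
(array([ 0.56428793, -0.21634292,  0.10128796]), [np.float64(0.00013546251562909458), np.float64(0.00013546251562902723)])
-89.95894810948565
(222, 78) 0.11802339853118643 102.9297827291098
(290, 143) 0.02942894802121371 103.33667397749208
(247, 230) 0.09237132776856813 -167.65009798124544
(293, 190) 0.030369460627485457 -160.6141954857118
```

View pics/w1c.png

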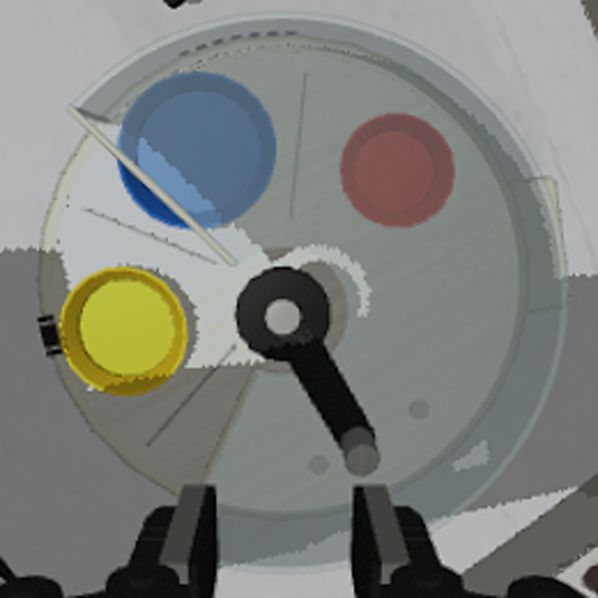

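Run:
```python
from h import *
go((.562,-.2765,.281),-32.15)
```

```text
t 2.8 pos [ 0.5528 -0.2356  0.4049] psi_y -32.13 tilt [ 0. -0. -1.] q6 7.9 F [ 0.4 -0.2 -0.1] w 0.0298
GO [-0.99  0.98  4.13] twist z 0.0
```

jog_arm(moves=[{"grip":-0.3,"travel":[-0.99,0.98,1.0],"twist":[0,0,0]},{"grip":-0.3,"travel":[-0.99,0.98,2.0],"twist":[0,0,0]},{"grip":-0.3,"travel":[-0.99,0.98,3.0],"twist":[0,0,0]},{"grip":-0.3,"travel":[-0.99,0.98,3.6],"twist":[0,0,0]},{"grip":-0.3,"travel":[-0.99,0.98,4.1],"twist":[0,0,0]},{"grip":-0.3,"travel":[-0.99,0.98,4.1],"twist":[0,0,0]},{"grip":-1,"travel":[-0.99,0.98,4.1],"twist":[0,0,0]},{"grip":-1,"travel":[-0.99,0.98,4.1],"twist":[0,0,0]},{"grip":-1,"travel":[-0.99,0.98,4.1],"twist":[0,0,0]},{"grip":-1,"travel":[-0.99,0.98,4.1],"twist":[0,0,0]}], newtons=25)

```text
time: 3.8
position: [0.5629, -0.2756, 0.2825]
tcp_rot: [2.747, 1.522, 0.001]
contact_force: [-0.5, -0.7, -1.1]
grip_width: 0.0123
```

Run:
```python
from h import *
st();snap("w2")
im=cv2.imread("pics/w2.png");cv2.imwrite("pics/w2c.png",cv2.resize(im[50:350,170:470],None,fx=2,fy=2))
```

```text
t 3.8 pos [ 0.5629 -0.2756  0.2825] psi_y -32.02 tilt [ 0.001 -0.001 -1.   ] q6 4.9 F [-0.5 -0.7 -1.1] w 0.0123
```

View pics/w2c.png

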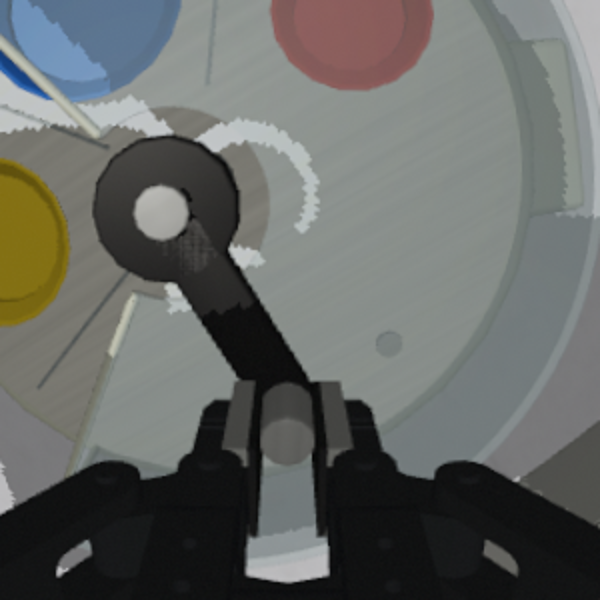

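```bash
cat >> h.py <<'E'
C=np.array([.5643,-.2162])
def arc(deg,n,p0=None):
    import json
    s,R=st();p=s["position"][:2] if p0 is None else np.array(p0)
    u=np.linspace(0,1,n+1)[1:]
    u=np.clip(u,0,1);out=[]
    for k in u:
        a=np.radians(deg*k);c,q=np.cos(a),np.sin(a)
        d=np.array([[c,-q],[q,c]])@(p-C)+C-p
        t=R.T@np.array([*d,0])/.03
        out.append({"grip":-1,"travel":[round(t[0],2),round(t[1],2),0],"twist":[0,0,round(-deg*k/6,2)]})
    print(json.dumps(out))
E
python3 - <<'E'
from h import *
arc(142,19)
E
```

```text
t 3.85 pos [ 0.5629 -0.2756  0.2825] psi_y -32.03 tilt [ 0.001 -0.001 -1.   ] q6 4.9 F [-0.6 -0.4  0.5] w 0.0124
[{"grip": -1, "travel": [0.15, 0.21, 0], "twist": [0, 0, -1.25]}, {"grip": -1, "travel": [0.32, 0.41, 0], "twist": [0, 0, -2.49]}, {"grip": -1, "travel": [0.51, 0.57, 0], "twist": [0, 0, -3.74]}, {"grip": -1, "travel": [0.73, 0.71, 0], "twist": [0, 0, -4.98]}, {"grip": -1, "travel": [0.96, 0.83, 0], "twist": [0, 0, -6.23]}, {"grip": -1, "travel": [1.21, 0.91, 0], "twist": [0, 0, -7.47]}, {"grip": -1, "travel": [1.46, 0.95, 0], "twist": [0, 0, -8.72]}, {"grip": -1, "travel": [1.72, 0.97, 0], "twist": [0, 0, -9.96]}, {"grip": -1, "travel": [1.98, 0.95, 0], "twist": [0, 0, -11.21]}, {"grip": -1, "travel": [2.23, 0.9, 0], "twist": [0, 0, -12.46]}, {"grip": -1, "travel": [2.47, 0.81, 0], "twist": [0, 0, -13.7]}, {"grip": -1, "travel": [2.7, 0.7, 0], "twist": [0, 0, -14.95]}, {"grip": -1, "travel": [2.92, 0.55, 0], "twist": [0, 0, -16.19]}, {"grip": -1, "travel": [3.11, 0.38, 0], "twist": [0, 0, -17.44]}, {"grip": -1, "travel": [3.28, 0.19, 0], "twist": [0, 0, -18.68]}, {"grip": -1, "travel": [3.42, -0.03, 0], "twist": [0, 0, -19.93]}, {"grip": -1, "travel": [3.54, -0.26, 0], "twist": [0, 0, -21.18]}, {"grip": -1, "travel": [3.62, -0.51, 0], "twist": [0, 0, -22.42]}, {"grip": -1, "travel": [3.67, -0.76, 0], "twist": [0, 0, -23.67]}]
```

jog_arm(moves=[{"grip":-1,"travel":[0.15,0.21,0],"twist":[0,0,-1.25]},{"grip":-1,"travel":[0.32,0.41,0],"twist":[0,0,-2.49]},{"grip":-1,"travel":[0.51,0.57,0],"twist":[0,0,-3.74]},{"grip":-1,"travel":[0.73,0.71,0],"twist":[0,0,-4.98]},{"grip":-1,"travel":[0.96,0.83,0],"twist":[0,0,-6.23]},{"grip":-1,"travel":[1.21,0.91,0],"twist":[0,0,-7.47]},{"grip":-1,"travel":[1.46,0.95,0],"twist":[0,0,-8.72]},{"grip":-1,"travel":[1.72,0.97,0],"twist":[0,0,-9.96]},{"grip":-1,"travel":[1.98,0.95,0],"twist":[0,0,-11.21]},{"grip":-1,"travel":[2.23,0.9,0],"twist":[0,0,-12.46]},{"grip":-1,"travel":[2.47,0.81,0],"twist":[0,0,-13.7]},{"grip":-1,"travel":[2.7,0.7,0],"twist":[0,0,-14.95]},{"grip":-1,"travel":[2.92,0.55,0],"twist":[0,0,-16.19]},{"grip":-1,"travel":[3.11,0.38,0],"twist":[0,0,-17.44]},{"grip":-1,"travel":[3.28,0.19,0],"twist":[0,0,-18.68]},{"grip":-1,"travel":[3.42,-0.03,0],"twist":[0,0,-19.93]},{"grip":-1,"travel":[3.54,-0.26,0],"twist":[0,0,-21.18]},{"grip":-1,"travel":[3.62,-0.51,0],"twist":[0,0,-22.42]},{"grip":-1,"travel":[3.67,-0.76,0],"twist":[0,0,-23.67]},{"grip":-1,"travel":[3.67,-0.76,0],"twist":[0,0,-23.67]}], newtons=25)

```text
time: 5.85
position: [0.6015, -0.1696, 0.2825]
tcp_rot: [-0.548, 3.093, -0.0]
contact_force: [0.1, -0.6, 1.0]
grip_width: 0.0128
```

Run:
```python
from h import *
s,R=st();v=s["position"][:2]-C;print(np.linalg.norm(v),np.degrees(np.arctan2(v[1],v[0])))
im=r.capture("top")[:,:,::-1];cv2.imwrite("pics/top2.png",cv2.resize(im[120:270,190:450],None,fx=3,fy=3,interpolation=cv2.INTER_CUBIC))
```

```text
t 5.85 pos [ 0.6015 -0.1696  0.2825] psi_y 110.08 tilt [ 0. -0. -1.] q6 -126.9 F [ 0.1 -0.6  1. ] w 0.0128
0.05967588540873705 51.379256217286546
```

View pics/top2.png

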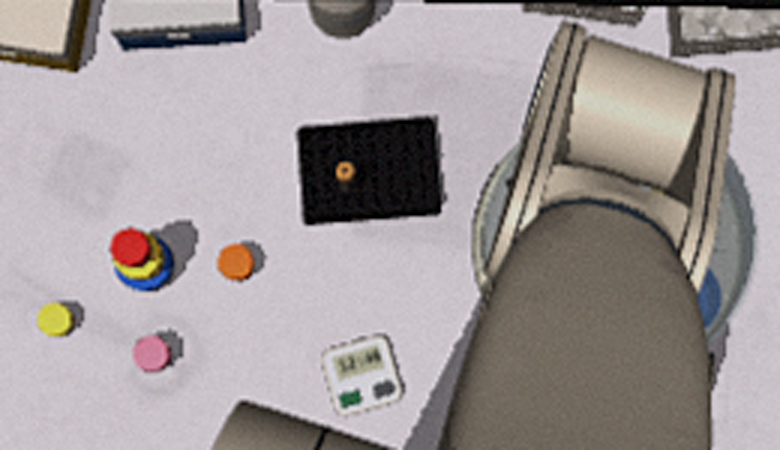

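jog_arm(moves=[{"grip":-0.2,"travel":[0,0,0],"twist":[0,0,0]},{"grip":-0.2,"travel":[0,0,0],"twist":[0,0,0]},{"grip":-0.2,"travel":[0,0,0],"twist":[0,0,0]},{"grip":0,"travel":[0,0,-1],"twist":[0,0,0]},{"grip":0,"travel":[0,0,-2],"twist":[0,0,1]},{"grip":0,"travel":[0,0,-3],"twist":[0,0,2.5]},{"grip":0,"travel":[0,0,-4],"twist":[0,0,4]},{"grip":0,"travel":[0,0,-4],"twist":[0,0,5.5]},{"grip":0,"travel":[0,0,-4],"twist":[0,0,7]},{"grip":0,"travel":[0,0,-4],"twist":[0,0,7]}])

```text
time: 6.9
position: [0.6018, -0.1701, 0.402]
tcp_rot: [0.605, 3.082, -0.0]
contact_force: [-0.9, 0.0, 0.1]
grip_width: 0.0429
```

Run:
```python
from h import *
st();snap("w3")
```

```text
t 6.9 pos [ 0.6018 -0.1701  0.402 ] psi_y 67.8 tilt [ 0. -0. -1.] q6 -84.7 F [-0.9  0.   0.1] w 0.0429
```

View pics/w3.png

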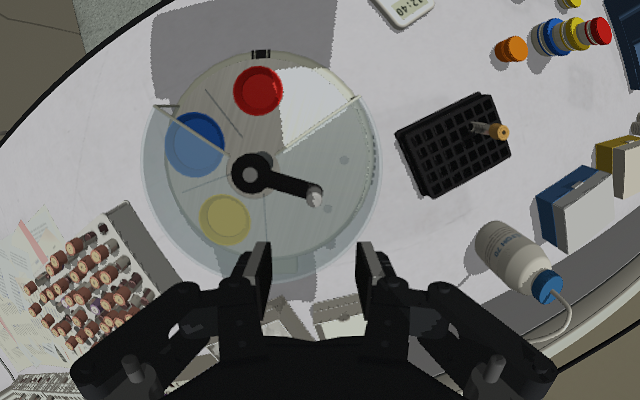

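```bash
cat >> h.py <<'E'
def circ(fn,lo,hi,box,bias=0):
    im=cv2.imread(f"pics/{fn}.png") if isinstance(fn,str) else fn
    h=cv2.cvtColor(im,cv2.COLOR_BGR2HSV);m=cv2.inRange(h,lo,hi)
    z=np.zeros_like(m);x0,y0,x1,y1=box;z[y0:y1,x0:x1]=m[y0:y1,x0:x1]
    cs,_=cv2.findContours(z,cv2.RETR_EXTERNAL,cv2.CHAIN_APPROX_NONE);c=max(cs,key=cv2.contourArea)
    (a,b),s,ang=cv2.fitEllipse(c);return (a,b),s
E
python3 - <<'E'
from h import *
c=load("w3")
p,s=circ("w3",(170,120,80),(180,255,255),(220,50,300,130));print(p,s)
p2,s2=circ("w3",(0,120,80),(8,255,255),(220,50,300,130));print(p2,s2)
hub=atz("wrist",(250,174),.102,c);print("hub",hub)
for z in(.05,.045):
    X=atz("wrist",p2,z,c);v=(X[:2]-C);print(X,np.linalg.norm(v),np.degrees(np.arctan2(v[1],v[0])))
for e in((155,105),(355,97),(280,152)):
    X=atz("wrist",e,.092,c);w=(X[:2]-C);print(e,np.linalg.norm(w),np.degrees(np.arctan2(w[1],w[0])))
X=atz("wrist",(261,54),.02,c);w=(X[:2]-C);print(np.linalg.norm(w),np.degrees(np.arctan2(w[1],w[0])))
# stack lids in this view
print([proj("wrist",(.540,.208,z),c) for z in(.126,.086,.044,0)])
im=cv2.imread("pics/w3.png");cv2.imwrite("pics/w3c.png",np.hstack([cv2.resize(im[40:210,140:390],None,fx=2,fy=2,interpolation=cv2.INTER_CUBIC),cv2.resize(im[0:85,480:620],None,fx=2,fy=4)]))
E
```

```text
Traceback (most recent call last):
  File "h.py", line 58, in circ
    cs,_=cv2.findContours(z,cv2.RETR_EXTERNAL,cv2.CHAIN_APPROX_NONE);c=max(cs,key=cv2.contourArea)
                                                                       ~~~^^^^^^^^^^^^^^^^^^^^^^^^
ValueError: max() iterable argument is empty
```

Run:
```python
from h import *
c=load("w3")
p2,s2=circ("w3",(0,120,80),(8,255,255),(220,50,300,130));print(p2,s2)
hub=atz("wrist",(250,174),.102,c);print("hub",hub)
for z in(.05,.045):
    X=atz("wrist",p2,z,c);v=(X[:2]-C);print(X,np.linalg.norm(v),np.degrees(np.arctan2(v[1],v[0])))
for e in((155,105),(355,97),(280,152)):
    X=atz("wrist",e,.092,c);w=(X[:2]-C);print(e,np.linalg.norm(w),np.degrees(np.arctan2(w[1],w[0])))
X=atz("wrist",(261,54),.02,c);w=(X[:2]-C);print(np.linalg.norm(w),np.degrees(np.arctan2(w[1],w[0])))
print([proj("wrist",(.540,.208,z),c) for z in(.126,.086,.044,0)])
im=cv2.imread("pics/w3.png");cv2.imwrite("pics/w3c.png",np.hstack([cv2.resize(im[40:210,140:390],None,fx=2,fy=2,interpolation=cv2.INTER_CUBIC),cv2.resize(im[0:85,480:620],None,fx=2,fy=4)]))
```

```text
(257.413818359375, 90.40735626220703) (48.12141418457031, 49.385658264160156)
hub [ 0.56414878 -0.21601735  0.102     ]
[ 0.4918081  -0.18703855  0.05      ] 0.07813747699154068 158.08646447155647
[ 0.49113911 -0.1877293   0.045     ] 0.07850539704468418 158.73640535348522
(155, 105) 0.11872465760468348 -147.81828044387404
(355, 97) 0.11659297760979989 103.82385132709513
(280, 152) 0.03247199675618676 102.29397468351787
0.12256350887201664 158.50775237854316
[array([603.24648968,  29.54485967]), array([580.65432473,  33.55455414]), array([559.60015965,  37.69413866]), array([540.16878261,  41.84566171])]
```

View pics/w3c.png

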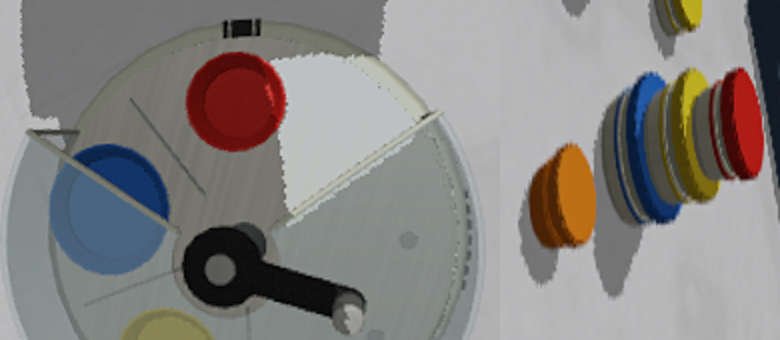

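Run:
```python
from h import *
go((.540,.208,.39),45)
```

```text
t 6.95 pos [ 0.6017 -0.1701  0.4017] psi_y 67.93 tilt [-0.  0. -1.] q6 -84.8 F [-0.8 -0.1  0.1] w 0.0428
GO [ 6.64 10.91  0.39] twist z 3.82
```

jog_arm(moves=[{"grip":0.1,"travel":[6.64,10.91,0.4],"twist":[0,0,3.82]},{"grip":0.1,"travel":[6.64,10.91,0.4],"twist":[0,0,3.82]},{"grip":0.1,"travel":[6.64,10.91,0.4],"twist":[0,0,3.82]},{"grip":0.1,"travel":[6.64,10.91,0.4],"twist":[0,0,3.82]},{"grip":0.1,"travel":[6.64,10.91,0.4],"twist":[0,0,3.82]},{"grip":0.1,"travel":[6.64,10.91,0.4],"twist":[0,0,3.82]},{"grip":0.1,"travel":[6.64,10.91,0.4],"twist":[0,0,3.82]},{"grip":0.1,"travel":[6.64,10.91,0.4],"twist":[0,0,3.82]},{"grip":0.1,"travel":[6.64,10.91,0.4],"twist":[0,0,3.82]},{"grip":0.1,"travel":[6.64,10.91,0.4],"twist":[0,0,3.82]},{"grip":0.1,"travel":[6.64,10.91,0.4],"twist":[0,0,3.82]}])

```text
time: 8.05
position: [0.5399, 0.2074, 0.3895]
tcp_rot: [-1.199, -2.903, 0.001]
contact_force: [0.1, -0.2, 0.6]
grip_width: 0.0464
```

Run:
```python
from h import *
st();snap("w4")
im=cv2.imread("pics/w4.png");cv2.imwrite("pics/w4c.png",cv2.resize(im[50:350,170:470],None,fx=2,fy=2))
p,s=circ("w4",(0,150,110),(8,255,255),(240,100,400,320));print(p,s)
c=load("w4");print(atz("wrist",p,.126,c),proj("wrist",(.540,.208,.126),c))
```

```text
t 8.05 pos [0.5399 0.2074 0.3895] psi_y 45.12 tilt [-0. -0. -1.] q6 -25.3 F [ 0.1 -0.2  0.6] w 0.0464
(315.88037109375, 202.45956420898438) (37.86689376831055, 39.630496978759766)
[0.5398417  0.21010993 0.126     ] [314.12075501 204.40678778]
```

View pics/w4c.png

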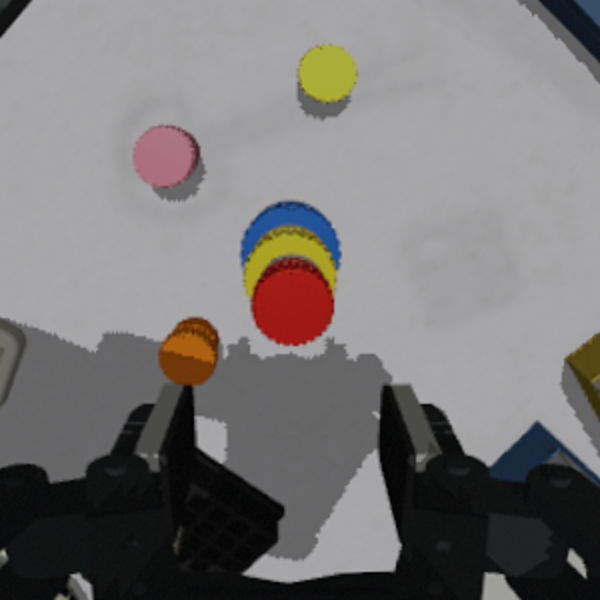

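Run:
```python
from h import *
c=load("w4");print(atz("wrist",(316.7,203),.126,c))
print("yel-top",atz("wrist",(170+290/2,50+273/2),.086,c),"blue",atz("wrist",(170+291/2,50+250/2),.044,c))
go((.540,.209,.276),45.12)
```

```text
[0.54061208 0.21025347 0.126     ]
yel-top [0.53734002 0.21189963 0.086     ] blue [0.53648623 0.21377486 0.044     ]
t 8.1 pos [0.54   0.2071 0.3896] psi_y 45.05 tilt [-0. -0. -1.] q6 -25.2 F [-0.6  0.2  0.3] w 0.0468
GO [0.05 0.05 3.79] twist z -0.01
```

jog_arm(moves=[{"grip":0.1,"travel":[0.05,0.06,1],"twist":[0,0,0]},{"grip":0.1,"travel":[0.05,0.06,2],"twist":[0,0,0]},{"grip":0.1,"travel":[0.05,0.06,2.8],"twist":[0,0,0]},{"grip":0.1,"travel":[0.05,0.06,3.4],"twist":[0,0,0]},{"grip":0.1,"travel":[0.05,0.06,3.8],"twist":[0,0,0]},{"grip":0.1,"travel":[0.05,0.06,3.8],"twist":[0,0,0]},{"grip":-0.1,"travel":[0.05,0.06,3.8],"twist":[0,0,0]},{"grip":-0.25,"travel":[0.05,0.06,3.8],"twist":[0,0,0]},{"grip":-0.5,"travel":[0.05,0.06,3.8],"twist":[0,0,0]},{"grip":-1,"travel":[0.05,0.06,3.8],"twist":[0,0,0]},{"grip":-1,"travel":[0.05,0.06,3.8],"twist":[0,0,0]},{"grip":-1,"travel":[0.05,0.06,3.7],"twist":[0,0,0]},{"grip":-1,"travel":[0.05,0.06,3.4],"twist":[0,0,0]},{"grip":-1,"travel":[0.05,0.06,2.8],"twist":[0,0,0]},{"grip":-1,"travel":[0.05,0.06,2.0],"twist":[0,0,0]},{"grip":-1,"travel":[0.05,0.06,1.4],"twist":[0,0,0]},{"grip":-1,"travel":[0.05,0.06,1.0],"twist":[0,0,0]},{"grip":-1,"travel":[0.05,0.06,1.0],"twist":[0,0,0]}], newtons=25)

```text
time: 9.9
position: [0.5404, 0.2106, 0.3617]
tcp_rot: [1.199, 2.901, 0.004]
contact_force: [0.3, 0.2, -0.1]
grip_width: 0.031
```

Run:
```python
from h import *
snap("w5")
im=cv2.imread("pics/w5.png");cv2.imwrite("pics/w5c.png",cv2.resize(im[50:350,170:470],None,fx=2,fy=2))
im=r.capture("scene")[:,:,::-1];cv2.imwrite("pics/s5.png",cv2.resize(im[130:310,210:430],None,fx=3,fy=3,interpolation=cv2.INTER_CUBIC))
go((.492,-.187,.35),68)
```

```text
t 10.0 pos [0.5397 0.2104 0.3595] psi_y 45.07 tilt [-0. -0. -1.] q6 -25.0 F [-0.4  0.1 -0.3] w 0.0309
GO [ -8.23 -10.5    0.32] twist z -3.82
```

View pics/w5c.png

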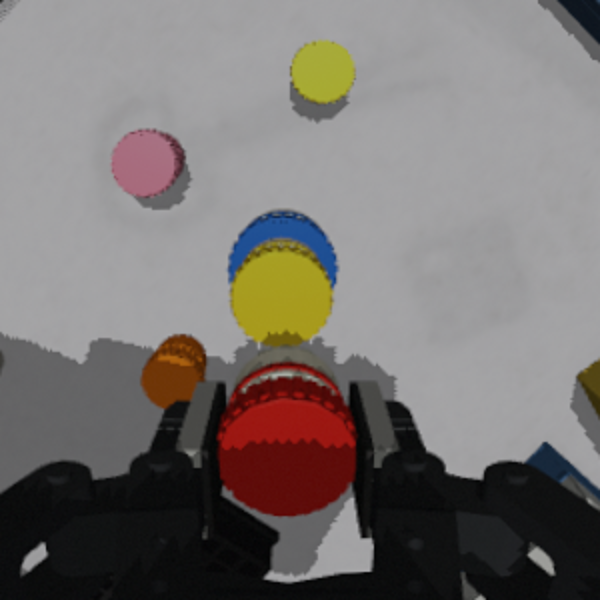

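View pics/s5.png

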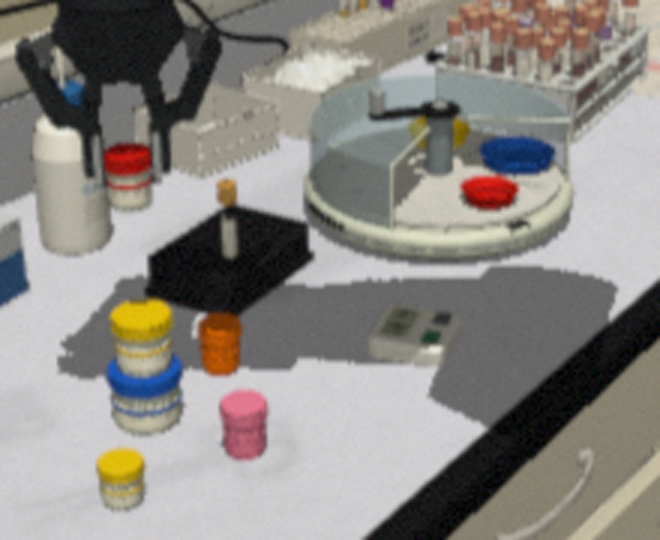

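Run:
```python
from h import *
c=load("w5");s=r.sense()
for v in(450,455,460):print(atz("wrist",(170+287/2,50+v/2),s["position"][2]-.150,c)-s["position"])
print("yel",atz("wrist",(170+281.5/2,50+297/2),.086,c),"blue", atz("wrist",(170+283/2,50+262/2),.044,c))
```

```text
[ 0.0002345   0.00155205 -0.15      ]
[ 0.00117175  0.00061622 -0.15      ]
[ 0.00211806 -0.00032865 -0.15      ]
yel [0.53865547 0.2107071  0.086     ] blue [0.53539754 0.21471863 0.044     ]
```

jog_arm(moves=[{"grip":-1,"travel":[-0.8,-1.0,0.1],"twist":[0,0,-0.4]},{"grip":-1,"travel":[-8.23,-10.5,0.3],"twist":[0,0,-3.82]},{"grip":-1,"travel":[-8.23,-10.5,0.3],"twist":[0,0,-3.82]},{"grip":-1,"travel":[-8.23,-10.5,0.3],"twist":[0,0,-3.82]},{"grip":-1,"travel":[-8.23,-10.5,0.3],"twist":[0,0,-3.82]},{"grip":-1,"travel":[-8.23,-10.5,0.3],"twist":[0,0,-3.82]},{"grip":-1,"travel":[-8.23,-10.5,0.3],"twist":[0,0,-3.82]},{"grip":-1,"travel":[-8.23,-10.5,0.3],"twist":[0,0,-3.82]},{"grip":-1,"travel":[-8.23,-10.5,0.3],"twist":[0,0,-3.82]},{"grip":-1,"travel":[-8.23,-10.5,0.3],"twist":[0,0,-3.82]},{"grip":-1,"travel":[-8.23,-10.5,0.3],"twist":[0,0,-3.82]},{"grip":-1,"travel":[-8.23,-10.5,0.3],"twist":[0,0,-3.82]}])

```text
time: 11.2
position: [0.4922, -0.1859, 0.3501]
tcp_rot: [-0.598, -3.083, -0.001]
contact_force: [0.6, 0.6, -0.9]
grip_width: 0.0309
```

Run:
```python
from h import *
c,s,im=snap("w6")
cv2.imwrite("pics/w6c.png",cv2.resize(im[50:350,170:470,::-1],None,fx=2,fy=2))
go((.492,-.187,.2295),68)
```

```text
t 11.25 pos [ 0.4923 -0.1857  0.3503] psi_y 68.08 tilt [-0.001  0.001 -1.   ] q6 -90.1 F [-0.2  0.6 -0.1] w 0.0309
GO [-0.01 -0.04  4.03] twist z 0.01
```

View pics/w6c.png

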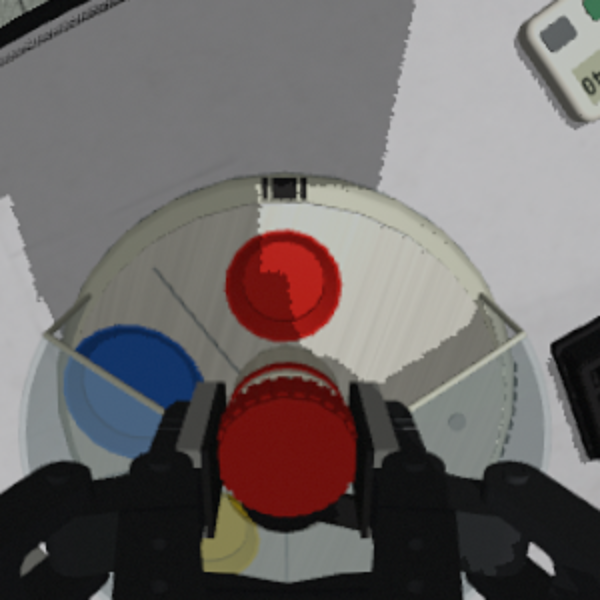

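Run:
```python
from h import *
c=load("w6");print(atz("wrist",(312,193),.05,c), atz("wrist",(170+287/2,50+447/2),.200,c))
```

```text
[ 0.49170874 -0.18667063  0.05      ] [ 0.48896632 -0.18429289  0.2       ]
```

jog_arm(moves=[{"grip":-1,"travel":[-0.05,-0.03,0.8],"twist":[0,0,0]},{"grip":-1,"travel":[-0.05,-0.03,1.6],"twist":[0,0,0]},{"grip":-1,"travel":[-0.05,-0.03,2.3],"twist":[0,0,0]},{"grip":-1,"travel":[-0.05,-0.03,2.9],"twist":[0,0,0]},{"grip":-1,"travel":[-0.05,-0.03,3.3],"twist":[0,0,0]},{"grip":-1,"travel":[-0.05,-0.03,3.6],"twist":[0,0,0]},{"grip":-1,"travel":[-0.05,-0.03,3.8],"twist":[0,0,0]},{"grip":-1,"travel":[-0.05,-0.03,3.9],"twist":[0,0,0]},{"grip":-1,"travel":[-0.05,-0.03,3.95],"twist":[0,0,0]},{"grip":-1,"travel":[-0.05,-0.03,4.0],"twist":[0,0,0]},{"grip":-1,"travel":[-0.05,-0.03,4.0],"twist":[0,0,0]}])

```text
time: 12.35
position: [0.4934, -0.1885, 0.231]
tcp_rot: [0.6, 3.083, -0.0]
contact_force: [0.2, -0.4, -0.2]
grip_width: 0.0309
```

Run:
```python
from h import *
st()
c,s,im=snap("w7")
cv2.imwrite("pics/w7c.png",cv2.resize(im[50:350,170:470,::-1],None,fx=2,fy=2))
im=r.capture("scene")[:,:,::-1];cv2.imwrite("pics/s7.png",cv2.resize(im[130:250,270:430],None,fx=4,fy=4,interpolation=cv2.INTER_CUBIC))
```

```text
t 12.35 pos [ 0.4934 -0.1885  0.231 ] psi_y 67.98 tilt [ 0.001 -0.    -1.   ] q6 -90.2 F [ 0.2 -0.4 -0.2] w 0.0309
```

View pics/s7.png

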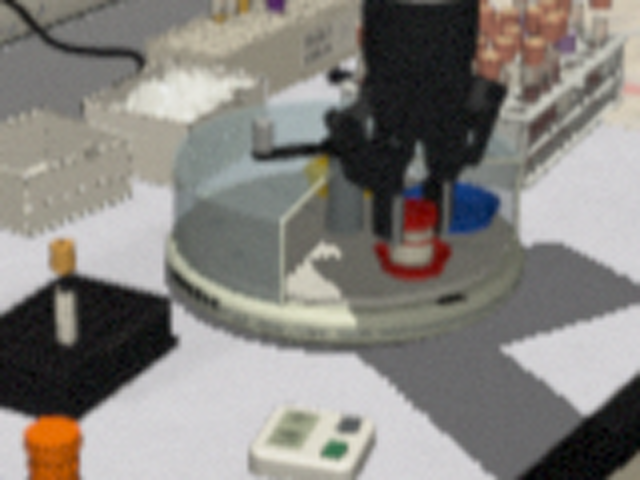

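View pics/w7c.png

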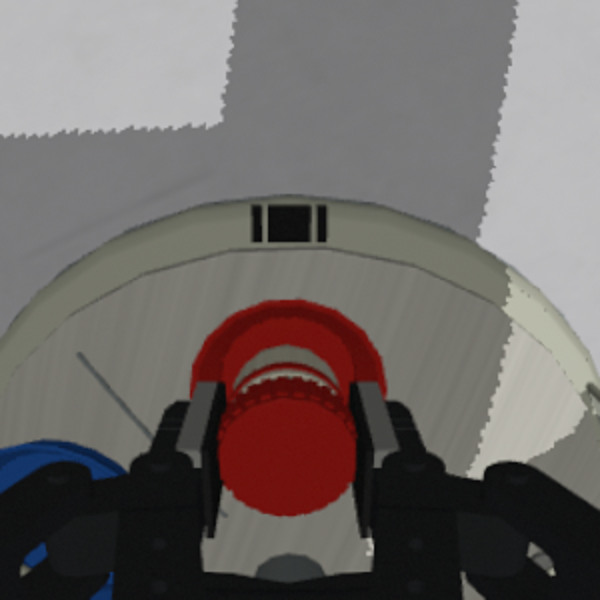

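jog_arm(moves=[{"grip":-1,"travel":[0.02,0,0.03],"twist":[0,0,0]},{"grip":-1,"travel":[0.03,0,0.06],"twist":[0,0,0]},{"grip":-1,"travel":[0.03,0,0.08],"twist":[0,0,0]}])

```text
time: 12.75
position: [0.493, -0.1883, 0.2297]
tcp_rot: [0.6, 3.082, -0.001]
contact_force: [-3.9, 1.5, 19.6]
grip_width: 0.0308
```

jog_arm(moves=[{"grip":-1,"travel":[0,0,-0.02],"twist":[0,0,0]},{"grip":-0.2,"travel":[0,0,-0.02],"twist":[0,0,0]},{"grip":-0.1,"travel":[0,0,-0.02],"twist":[0,0,0]},{"grip":0.1,"travel":[0,0,-0.02],"twist":[0,0,0]},{"grip":0.1,"travel":[0,0,-0.02],"twist":[0,0,0]},{"grip":0.1,"travel":[0,0,-0.4],"twist":[0,0,0]},{"grip":0.1,"travel":[0,0,-1.2],"twist":[0,0,0]},{"grip":0.1,"travel":[0,0,-2.4],"twist":[0,0,0]},{"grip":0.1,"travel":[0,0,-3.6],"twist":[0,0,0]},{"grip":0.1,"travel":[0,0,-4.5],"twist":[0,0,0]},{"grip":0.1,"travel":[0,0,-4.5],"twist":[0,0,0]}])

```text
time: 13.85
position: [0.4936, -0.1885, 0.368]
tcp_rot: [0.598, 3.076, -0.002]
contact_force: [-0.4, 0.9, -0.2]
grip_width: 0.0471
```

Run:
```python
from h import *
st()
c,s,im=snap("w8")
cv2.imwrite("pics/w8c.png",cv2.resize(im[50:350,170:470,::-1],None,fx=2,fy=2))
im=r.capture("scene")[:,:,::-1];cv2.imwrite("pics/s8.png",cv2.resize(im[130:250,270:430],None,fx=4,fy=4,interpolation=cv2.INTER_CUBIC))
```

```text
t 13.85 pos [ 0.4936 -0.1885  0.368 ] psi_y 67.99 tilt [ 0.007 -0.003 -1.   ] q6 -90.2 F [-0.4  0.9 -0.2] w 0.0471
```

View pics/s8.png

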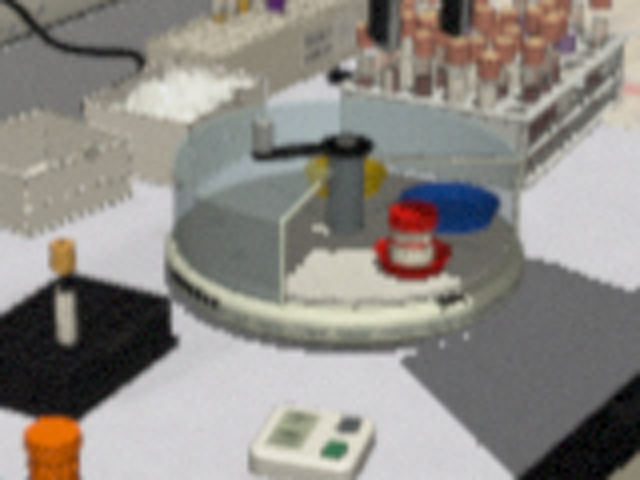

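View pics/w8c.png

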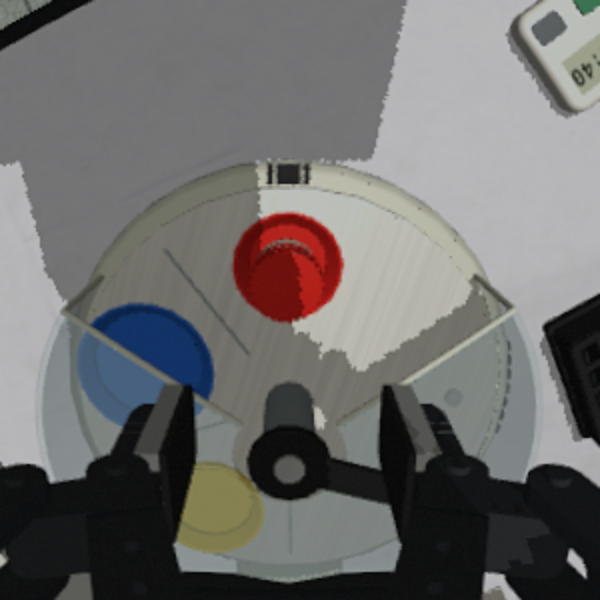

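Run:
```python
from h import *
c=load("w8");print(tri([ray("wrist",(170+289/2,50+285/2),c),ray("scene",(270+413/4,130+209/4))]), atz("wrist",(170+289/2,50+285/2),.079,c))
hub=atz("wrist",(170+289/2,50+469/2),.102,c);print(hub)
print("pin",C+.06*np.array([np.cos(np.radians(50.3)),np.sin(np.radians(50.3))]))
go((.6024,-.1702,.37),108)
```

```text
(array([ 0.49258094, -0.18705042,  0.08010577]), [np.float64(0.00038982350022641397), np.float64(0.0003898235002263907)]) [ 0.49323012 -0.18700279  0.079     ]
[ 0.56571225 -0.21634746  0.102     ]
pin [ 0.60262607 -0.17003603]
t 13.95 pos [ 0.4924 -0.188   0.3643] psi_y 67.99 tilt [ 0.002 -0.001 -1.   ] q6 -90.2 F [-0.3 -0.1 -1.2] w 0.0472
GO [-3.18  1.92 -0.19] twist z -6.67
```

jog_arm(moves=[{"grip":-0.3,"travel":[-1.2,0.7,0],"twist":[0,0,-1.4]},{"grip":-0.3,"travel":[-2.4,1.4,0],"twist":[0,0,-2.8]},{"grip":-0.3,"travel":[-3.18,1.92,0],"twist":[0,0,-4.2]},{"grip":-0.3,"travel":[-3.18,1.92,0],"twist":[0,0,-5.6]},{"grip":-0.3,"travel":[-3.18,1.92,0],"twist":[0,0,-6.7]},{"grip":-0.3,"travel":[-3.18,1.92,0],"twist":[0,0,-6.7]},{"grip":-0.3,"travel":[-3.18,1.92,1.0],"twist":[0,0,-6.7]},{"grip":-0.3,"travel":[-3.18,1.92,2.0],"twist":[0,0,-6.7]},{"grip":-0.3,"travel":[-3.18,1.92,2.7],"twist":[0,0,-6.7]},{"grip":-0.3,"travel":[-3.18,1.92,2.7],"twist":[0,0,-6.7]},{"grip":-1,"travel":[-3.18,1.92,2.7],"twist":[0,0,-6.7]},{"grip":-1,"travel":[-3.18,1.92,2.7],"twist":[0,0,-6.7]},{"grip":-1,"travel":[-3.18,1.92,2.7],"twist":[0,0,-6.7]}], newtons=25)

```text
time: 15.25
position: [0.6024, -0.1703, 0.2824]
tcp_rot: [-0.496, 3.102, 0.0]
contact_force: [0.3, 1.2, -9.7]
grip_width: 0.0128
```

Run:
```python
from h import *
s,R=st();v=s["position"][:2]-C;a=np.degrees(np.arctan2(v[1],v[0]));print(np.linalg.norm(v),a)
arc(-21.9-72-50.3,19)
```

```text
t 15.25 pos [ 0.6024 -0.1703  0.2824] psi_y 108.15 tilt [ 0.  0. -1.] q6 -125.0 F [ 0.3  1.2 -9.7] w 0.0128
0.05969870006944086 50.30405656317601
t 15.25 pos [ 0.6024 -0.1703  0.2824] psi_y 108.15 tilt [ 0.  0. -1.] q6 -125.0 F [ 0.3  1.2 -9.7] w 0.0128
[{"grip": -1, "travel": [-0.13, -0.23, 0], "twist": [0, 0, 1.26]}, {"grip": -1, "travel": [-0.22, -0.48, 0], "twist": [0, 0, 2.53]}, {"grip": -1, "travel": [-0.28, -0.73, 0], "twist": [0, 0, 3.79]}, {"grip": -1, "travel": [-0.3, -1.0, 0], "twist": [0, 0, 5.06]}, {"grip": -1, "travel": [-0.3, -1.26, 0], "twist": [0, 0, 6.32]}, {"grip": -1, "travel": [-0.25, -1.52, 0], "twist": [0, 0, 7.59]}, {"grip": -1, "travel": [-0.17, -1.77, 0], "twist": [0, 0, 8.85]}, {"grip": -1, "travel": [-0.06, -2.01, 0], "twist": [0, 0, 10.12]}, {"grip": -1, "travel": [0.08, -2.23, 0], "twist": [0, 0, 11.38]}, {"grip": -1, "travel": [0.25, -2.43, 0], "twist": [0, 0, 12.65]}, {"grip": -1, "travel": [0.44, -2.61, 0], "twist": [0, 0, 13.91]}, {"grip": -1, "travel": [0.66, -2.76, 0], "twist": [0, 0, 15.18]}, {"grip": -1, "travel": [0.89, -2.88, 0], "twist": [0, 0, 16.44]}, {"grip": -1, "travel": [1.14, -2.97, 0], "twist": [0, 0, 17.71]}, {"grip": -1, "travel": [1.4, -3.03, 0], "twist": [0, 0, 18.97]}, {"grip": -1, "travel": [1.66, -3.05, 0], "twist": [0, 0, 20.24]}, {"grip": -1, "travel": [1.92, -3.03, 0], "twist": [0, 0, 21.5]}, {"grip": -1, "travel": [2.18, -2.99, 0], "twist": [0, 0, 22.77]}, {"grip": -1, "travel": [2.43, -2.9, 0], "twist": [0, 0, 24.03]}]
```

jog_arm(moves=[{"grip":-1,"travel":[-0.13,-0.23,0],"twist":[0,0,1.26]},{"grip":-1,"travel":[-0.22,-0.48,0],"twist":[0,0,2.53]},{"grip":-1,"travel":[-0.28,-0.73,0],"twist":[0,0,3.79]},{"grip":-1,"travel":[-0.3,-1.0,0],"twist":[0,0,5.06]},{"grip":-1,"travel":[-0.3,-1.26,0],"twist":[0,0,6.32]},{"grip":-1,"travel":[-0.25,-1.52,0],"twist":[0,0,7.59]},{"grip":-1,"travel":[-0.17,-1.77,0],"twist":[0,0,8.85]},{"grip":-1,"travel":[-0.06,-2.01,0],"twist":[0,0,10.12]},{"grip":-1,"travel":[0.08,-2.23,0],"twist":[0,0,11.38]},{"grip":-1,"travel":[0.25,-2.43,0],"twist":[0,0,12.65]},{"grip":-1,"travel":[0.44,-2.61,0],"twist":[0,0,13.91]},{"grip":-1,"travel":[0.66,-2.76,0],"twist":[0,0,15.18]},{"grip":-1,"travel":[0.89,-2.88,0],"twist":[0,0,16.44]},{"grip":-1,"travel":[1.14,-2.97,0],"twist":[0,0,17.71]},{"grip":-1,"travel":[1.4,-3.03,0],"twist":[0,0,18.97]},{"grip":-1,"travel":[1.66,-3.05,0],"twist":[0,0,20.24]},{"grip":-1,"travel":[1.92,-3.03,0],"twist":[0,0,21.5]},{"grip":-1,"travel":[2.18,-2.99,0],"twist":[0,0,22.77]},{"grip":-1,"travel":[2.43,-2.9,0],"twist":[0,0,24.03]},{"grip":-1,"travel":[2.43,-2.9,0],"twist":[0,0,24.03]}])

```text
time: 17.25
position: [0.5596, -0.2757, 0.2825]
tcp_rot: [-2.8, -1.423, 0.001]
contact_force: [1.2, 0.9, -10.5]
grip_width: 0.0125
```

Run:
```python
from h import *
s,R=st();v=s["position"][:2]-C;a=np.degrees(np.arctan2(v[1],v[0]));print(np.linalg.norm(v),a)
```

```text
t 17.25 pos [ 0.5596 -0.2757  0.2825] psi_y -36.11 tilt [-0.001  0.001 -1.   ] q6 8.8 F [  1.2   0.9 -10.5] w 0.0125
0.059657639794335984 -94.56619695261926
```

Run:
```python
from h import *
go((.539,.210,.36),45)
```

```text
t 17.25 pos [ 0.5596 -0.2757  0.2825] psi_y -36.11 tilt [-0.001  0.001 -1.   ] q6 8.8 F [  1.2   0.9 -10.5] w 0.0125
GO [ 12.67 -10.1   -2.57] twist z -13.52
```

jog_arm(moves=[{"grip":-0.2,"travel":[0,0,0],"twist":[0,0,0]},{"grip":-0.2,"travel":[0,0,0],"twist":[0,0,0]},{"grip":-0.1,"travel":[0,0,0],"twist":[0,0,0]},{"grip":0,"travel":[0,0,-1.2],"twist":[0,0,0]},{"grip":0.4,"travel":[0,0,-2.6],"twist":[0,0,-0.5]},{"grip":0.4,"travel":[12.67,-10.1,-2.6],"twist":[0,0,-13.5]},{"grip":0.4,"travel":[12.67,-10.1,-2.6],"twist":[0,0,-13.5]},{"grip":0.4,"travel":[12.67,-10.1,-2.6],"twist":[0,0,-13.5]},{"grip":0.4,"travel":[12.67,-10.1,-2.6],"twist":[0,0,-13.5]},{"grip":0.4,"travel":[12.67,-10.1,-2.6],"twist":[0,0,-13.5]},{"grip":0.4,"travel":[12.67,-10.1,-2.6],"twist":[0,0,-13.5]},{"grip":0.4,"travel":[12.67,-10.1,-2.6],"twist":[0,0,-13.5]},{"grip":0.4,"travel":[12.67,-10.1,-2.6],"twist":[0,0,-13.5]},{"grip":0.4,"travel":[12.67,-10.1,-2.6],"twist":[0,0,-13.5]},{"grip":0.4,"travel":[12.67,-10.1,-2.6],"twist":[0,0,-13.5]},{"grip":0.4,"travel":[12.67,-10.1,-2.6],"twist":[0,0,-13.5]},{"grip":0.4,"travel":[12.67,-10.1,-2.6],"twist":[0,0,-13.5]},{"grip":0.4,"travel":[12.67,-10.1,-2.6],"twist":[0,0,-13.5]}])

```text
time: 19.05
position: [0.5388, 0.2092, 0.3605]
tcp_rot: [1.202, 2.902, -0.0]
contact_force: [-0.7, -0.0, 0.1]
grip_width: 0.0595
```

Run:
```python
from h import *
st();c,s,im=snap("w9")
cv2.imwrite("pics/w9c.png",cv2.resize(im[50:350,170:470,::-1],None,fx=2,fy=2))
im=r.capture("top")[:,:,::-1];cv2.imwrite("pics/top9.png",cv2.resize(im[140:260,190:450],None,fx=3,fy=3,interpolation=cv2.INTER_CUBIC))
```

```text
t 19.05 pos [0.5388 0.2092 0.3605] psi_y 45.0 tilt [ 0. -0. -1.] q6 -24.9 F [-0.7 -0.   0.1] w 0.0595
```

View pics/w9c.png

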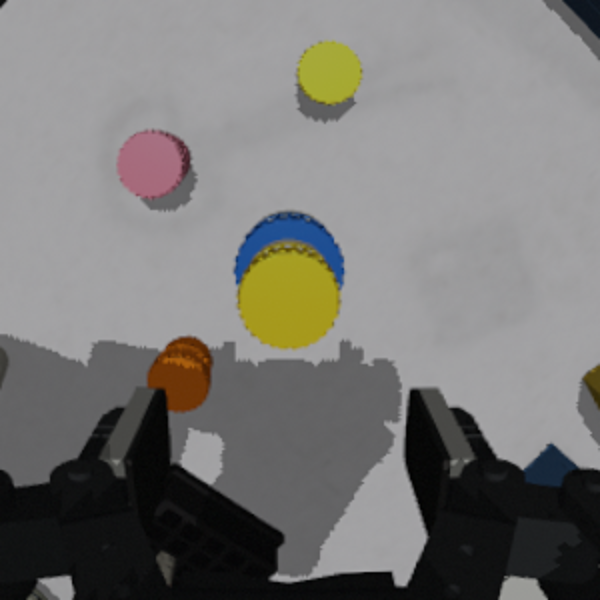

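View pics/top9.png

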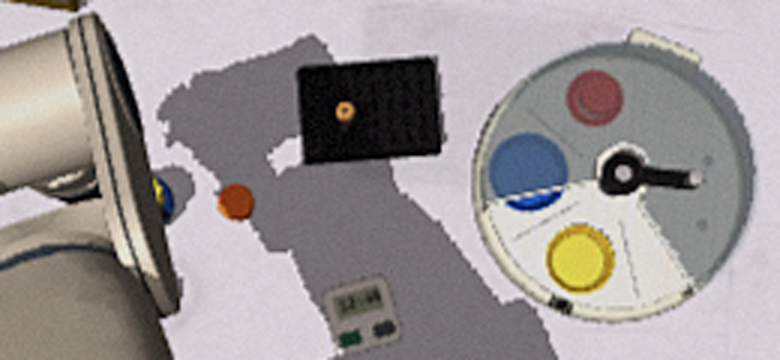

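Run:
```python
from h import *
c=load("w9");X=atz("wrist",(170+289/2,50+297.5/2),.086,c);print(X)
n=atz("top",(190+580/3,140+259/3),.048);v=n[:2]-C;print(n,np.linalg.norm(v),np.degrees(np.arctan2(v[1],v[0])))
go((.539,.210,.236),45)
```

```text
[0.53827643 0.21113114 0.086     ]
[ 0.49282822 -0.18719886  0.048     ] 0.07713158502432256 157.91413856839932
t 19.15 pos [0.5389 0.2087 0.3605] psi_y 44.93 tilt [ 0. -0. -1.] q6 -24.9 F [0.4 0.4 0.1] w 0.0599
GO [0.03 0.03 4.15] twist z -0.01
```

jog_arm(moves=[{"grip":0.4,"travel":[0.05,0.03,1],"twist":[0,0,0]},{"grip":0.4,"travel":[0.05,0.03,2],"twist":[0,0,0]},{"grip":0.4,"travel":[0.05,0.03,3],"twist":[0,0,0]},{"grip":0.4,"travel":[0.05,0.03,3.7],"twist":[0,0,0]},{"grip":0.4,"travel":[0.05,0.03,4.15],"twist":[0,0,0]},{"grip":0.4,"travel":[0.05,0.03,4.15],"twist":[0,0,0]},{"grip":0.15,"travel":[0.05,0.03,4.15],"twist":[0,0,0]},{"grip":0.0,"travel":[0.05,0.03,4.15],"twist":[0,0,0]},{"grip":-0.3,"travel":[0.05,0.03,4.15],"twist":[0,0,0]},{"grip":-1,"travel":[0.05,0.03,4.15],"twist":[0,0,0]},{"grip":-1,"travel":[0.05,0.03,4.15],"twist":[0,0,0]},{"grip":-1,"travel":[0.05,0.03,4.05],"twist":[0,0,0]},{"grip":-1,"travel":[0.05,0.03,3.7],"twist":[0,0,0]},{"grip":-1,"travel":[0.05,0.03,3.0],"twist":[0,0,0]},{"grip":-1,"travel":[0.05,0.03,2.0],"twist":[0,0,0]},{"grip":-1,"travel":[0.05,0.03,1.0],"twist":[0,0,0]},{"grip":-1,"travel":[0.05,0.03,0.4],"twist":[0,0,0]},{"grip":-1,"travel":[0.05,0.03,0.4],"twist":[0,0,0]}], newtons=28)

```text
time: 20.95
position: [0.5391, 0.2119, 0.3519]
tcp_rot: [1.2, 2.898, 0.007]
contact_force: [0.1, -0.1, -1.3]
grip_width: 0.0409
```

Run:
```python
from h import *
c,s,im=snap("w10")
cv2.imwrite("pics/w10c.png",cv2.resize(im[50:350,170:470,::-1],None,fx=2,fy=2))
go((.492,-.187,.35),68)
```

```text
t 21.0 pos [0.5385 0.2117 0.35  ] psi_y 45.01 tilt [ 0.003  0.001 -1.   ] q6 -24.7 F [-0.2  0.5 -1.5] w 0.041
GO [ -8.3  -10.49  -0.02] twist z -3.83
```

View pics/w10c.png

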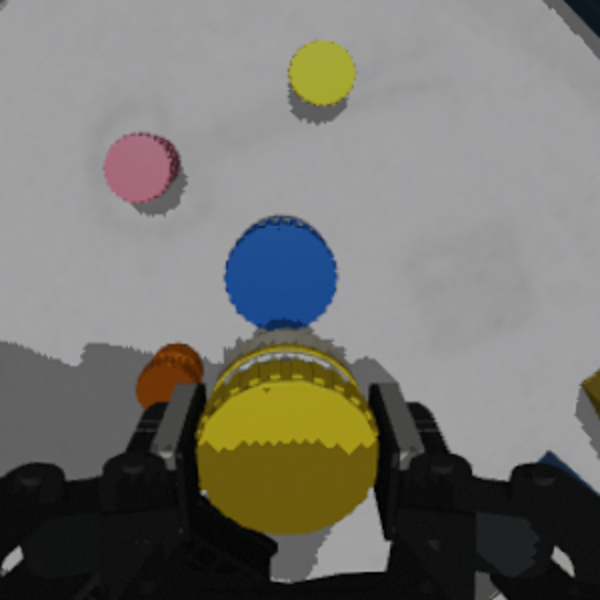

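Yellow is held upright (lid at crop (287,450)); blue remains at crop (281,274). Moving to the nest.

jog_arm(moves=[{"grip":-1,"travel":[-0.8,-1.0,-0.1],"twist":[0,0,-0.4]},{"grip":-1,"travel":[-8.3,-10.5,0],"twist":[0,0,-3.83]},{"grip":-1,"travel":[-8.3,-10.5,0],"twist":[0,0,-3.83]},{"grip":-1,"travel":[-8.3,-10.5,0],"twist":[0,0,-3.83]},{"grip":-1,"travel":[-8.3,-10.5,0],"twist":[0,0,-3.83]},{"grip":-1,"travel":[-8.3,-10.5,0],"twist":[0,0,-3.83]},{"grip":-1,"travel":[-8.3,-10.5,0],"twist":[0,0,-3.83]},{"grip":-1,"travel":[-8.3,-10.5,0],"twist":[0,0,-3.83]},{"grip":-1,"travel":[-8.3,-10.5,0],"twist":[0,0,-3.83]},{"grip":-1,"travel":[-8.3,-10.5,0],"twist":[0,0,-3.83]},{"grip":-1,"travel":[-8.3,-10.5,0],"twist":[0,0,-3.83]},{"grip":-1,"travel":[-8.3,-10.5,0],"twist":[0,0,-3.83]}])

```text
time: 22.2
position: [0.4914, -0.1862, 0.3476]
tcp_rot: [-0.598, -3.083, -0.001]
contact_force: [-0.1, 0.9, -1.4]
grip_width: 0.041
```

Run:
```python
from h import *
c=load("w10");print("blue",atz("wrist",(170+281/2,50+275/2),.044,c))
c,s,im=snap("w11")
cv2.imwrite("pics/w11c.png",cv2.resize(im[50:350,170:470,::-1],None,fx=2,fy=2))
p,sz=circ(im[:,:,::-1].copy(),(20,120,60),(35,255,255),(250,120,380,230));print(p,sz)
go((.4925,-.1873,.2315),68)
```

```text
blue [0.53698753 0.21292916 0.044     ]
(314.0116882324219, 190.7938690185547) (58.906227111816406, 71.03813934326172)
t 22.25 pos [ 0.4916 -0.1861  0.3478] psi_y 68.07 tilt [-0.001  0.001 -1.   ] q6 -90.1 F [-0.6 -0.4 -1. ] w 0.0407
GO [-0.05 -0.03  3.88] twist z 0.01
```

View pics/w11c.png

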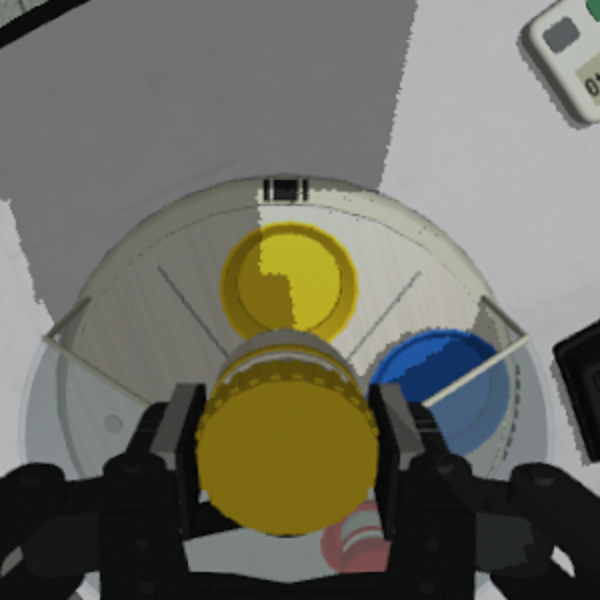

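Run:
```python
from h import *
c=load("w11")
for v in(287,290):
  X=atz("wrist",(170+289/2,50+v/2),.05,c);w=X[:2]-C;print(X,np.linalg.norm(w),np.degrees(np.arctan2(w[1],w[0])))
go((.4918,-.1855,.2315),68)
```

```text
[ 0.49156214 -0.18487241  0.05      ] 0.07919731359497942 156.6988598412187
[ 0.49285164 -0.18539209  0.05      ] 0.07780742141282382 156.67471347313992
t 22.25 pos [ 0.4916 -0.1861  0.3478] psi_y 68.07 tilt [-0.001  0.001 -1.   ] q6 -90.1 F [-0.6 -0.4 -1. ] w 0.0407
GO [-0.    0.02  3.88] twist z 0.01
```

jog_arm(moves=[{"grip":-1,"travel":[-0.05,0.02,0.8],"twist":[0,0,0]},{"grip":-1,"travel":[-0.05,0.02,1.6],"twist":[0,0,0]},{"grip":-1,"travel":[-0.05,0.02,2.3],"twist":[0,0,0]},{"grip":-1,"travel":[-0.05,0.02,2.9],"twist":[0,0,0]},{"grip":-1,"travel":[-0.05,0.02,3.3],"twist":[0,0,0]},{"grip":-1,"travel":[-0.05,0.02,3.6],"twist":[0,0,0]},{"grip":-1,"travel":[-0.05,0.02,3.75],"twist":[0,0,0]},{"grip":-1,"travel":[-0.05,0.02,3.8],"twist":[0,0,0]},{"grip":-1,"travel":[-0.05,0.02,3.84],"twist":[0,0,0]},{"grip":-1,"travel":[-0.05,0.02,3.84],"twist":[0,0,0]}])

```text
time: 23.25
position: [0.4934, -0.1874, 0.2336]
tcp_rot: [0.6, 3.083, -0.0]
contact_force: [-0.1, -0.4, -1.0]
grip_width: 0.0408
```

jog_arm(moves=[{"grip":-1,"travel":[0.01,0.02,0.03],"twist":[0,0,0]},{"grip":-1,"travel":[0.02,0.02,0.06],"twist":[0,0,0]},{"grip":-1,"travel":[0.02,0.02,0.08],"twist":[0,0,0]}])

```text
time: 23.55
position: [0.4934, -0.1868, 0.232]
tcp_rot: [0.6, 3.082, -0.001]
contact_force: [-3.6, 0.7, 17.5]
grip_width: 0.0409
```

jog_arm(moves=[{"grip":-1,"travel":[0,0,-0.02],"twist":[0,0,0]},{"grip":0.05,"travel":[0,0,-0.02],"twist":[0,0,0]},{"grip":0.15,"travel":[0,0,-0.02],"twist":[0,0,0]},{"grip":0.35,"travel":[0,0,-0.02],"twist":[0,0,0]},{"grip":0.35,"travel":[0,0,-0.02],"twist":[0,0,0]},{"grip":0.35,"travel":[0,0,-0.4],"twist":[0,0,0]},{"grip":0.35,"travel":[0,0,-1.2],"twist":[0,0,0]},{"grip":0.35,"travel":[0,0,-2.4],"twist":[0,0,0]},{"grip":0.35,"travel":[0,0,-3.6],"twist":[0,0,0]},{"grip":0.35,"travel":[0,0,-4.5],"twist":[0,0,0]},{"grip":0.35,"travel":[0,0,-4.5],"twist":[0,0,0]}])

```text
time: 24.65
position: [0.494, -0.187, 0.3704]
tcp_rot: [0.598, 3.076, -0.002]
contact_force: [-0.1, -0.4, 0.6]
grip_width: 0.0581
```

Run:
```python
from h import *
st()
c,s,im=snap("w12")
cv2.imwrite("pics/w12c.png",cv2.resize(im[50:350,170:470,::-1],None,fx=2,fy=2))
im=r.capture("scene")[:,:,::-1];cv2.imwrite("pics/s12.png",cv2.resize(im[130:250,270:430],None,fx=4,fy=4,interpolation=cv2.INTER_CUBIC))
```

```text
t 24.65 pos [ 0.494  -0.187   0.3704] psi_y 67.99 tilt [ 0.007 -0.003 -1.   ] q6 -90.0 F [-0.1 -0.4  0.6] w 0.0581
```

View pics/s12.png

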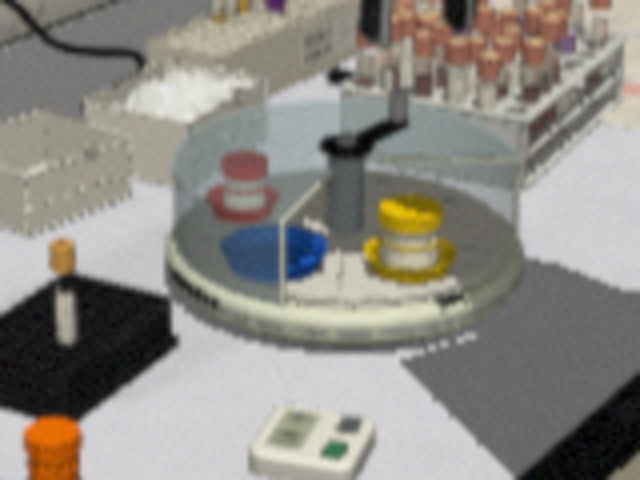

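View pics/w12c.png

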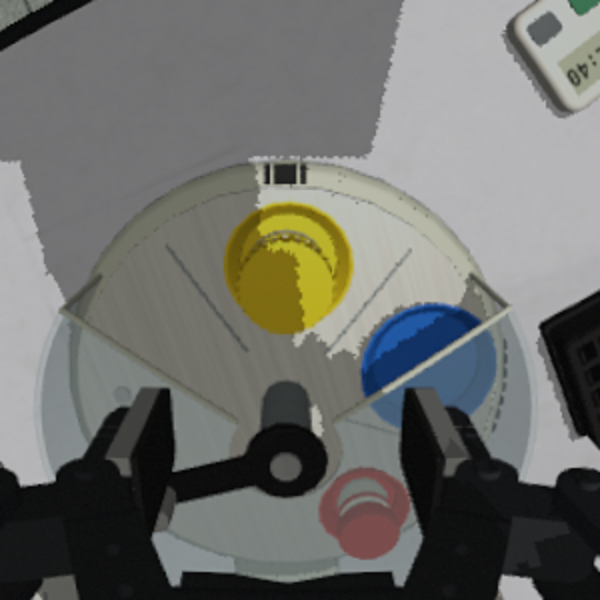

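Run:
```python
from h import *
c=load("w12");print(tri([ray("wrist",(170+288/2,50+292/2),c),ray("scene",(270+411/4,130+209/4))]))
go((.5595,-.2758,.2825),-5)
```

```text
(array([ 0.49567268, -0.18784894,  0.07932834]), [np.float64(0.001359718513511567), np.float64(0.001359718513511587)])
t 24.75 pos [ 0.4928 -0.1865  0.3667] psi_y 67.99 tilt [ 0.002 -0.001 -1.   ] q6 -90.0 F [-0.3  0.9  0.5] w 0.0578
GO [-3.17 -1.93  2.81] twist z 12.16
```

jog_arm(moves=[{"grip":-0.3,"travel":[-0.7,-0.4,0],"twist":[0,0,1.4]},{"grip":-0.3,"travel":[-1.4,-0.8,0],"twist":[0,0,2.8]},{"grip":-0.3,"travel":[-2.1,-1.2,0],"twist":[0,0,4.2]},{"grip":-0.3,"travel":[-2.8,-1.6,0],"twist":[0,0,5.6]},{"grip":-0.3,"travel":[-3.17,-1.93,0],"twist":[0,0,7]},{"grip":-0.3,"travel":[-3.17,-1.93,0],"twist":[0,0,8.4]},{"grip":-0.3,"travel":[-3.17,-1.93,0],"twist":[0,0,9.8]},{"grip":-0.3,"travel":[-3.17,-1.93,0],"twist":[0,0,11.2]},{"grip":-0.3,"travel":[-3.17,-1.93,0],"twist":[0,0,12.2]},{"grip":-0.3,"travel":[-3.17,-1.93,0],"twist":[0,0,12.2]},{"grip":-0.3,"travel":[-3.17,-1.93,1],"twist":[0,0,12.2]},{"grip":-0.3,"travel":[-3.17,-1.93,2],"twist":[0,0,12.2]},{"grip":-0.3,"travel":[-3.17,-1.93,2.76],"twist":[0,0,12.2]},{"grip":-0.3,"travel":[-3.17,-1.93,2.76],"twist":[0,0,12.2]},{"grip":-1,"travel":[-3.17,-1.93,2.76],"twist":[0,0,12.2]},{"grip":-1,"travel":[-3.17,-1.93,2.76],"twist":[0,0,12.2]},{"grip":-1,"travel":[-3.17,-1.93,2.76],"twist":[0,0,12.2]}], newtons=25)

```text
time: 26.45
position: [0.5592, -0.2758, 0.283]
tcp_rot: [-2.32, -2.119, 0.0]
contact_force: [0.5, -1.3, -10.3]
grip_width: 0.0127
```

Run:
```python
from h import *
s,R=st();v=s["position"][:2]-C;a=np.degrees(np.arctan2(v[1],v[0]));print(np.linalg.norm(v),a)
arc(-21.7-a,10)
```

```text
t 26.45 pos [ 0.5592 -0.2758  0.283 ] psi_y -5.18 tilt [-0.  0. -1.] q6 -22.2 F [  0.5  -1.3 -10.3] w 0.0127
0.05982391240050056 -94.84650729490299
t 26.45 pos [ 0.5592 -0.2758  0.283 ] psi_y -5.18 tilt [-0.  0. -1.] q6 -22.2 F [  0.5  -1.3 -10.3] w 0.0127
[{"grip": -1, "travel": [0.02, 0.25, 0], "twist": [0, 0, -1.22]}, {"grip": -1, "travel": [0.07, 0.5, 0], "twist": [0, 0, -2.44]}, {"grip": -1, "travel": [0.15, 0.74, 0], "twist": [0, 0, -3.66]}, {"grip": -1, "travel": [0.26, 0.97, 0], "twist": [0, 0, -4.88]}, {"grip": -1, "travel": [0.4, 1.19, 0], "twist": [0, 0, -6.1]}, {"grip": -1, "travel": [0.57, 1.38, 0], "twist": [0, 0, -7.31]}, {"grip": -1, "travel": [0.75, 1.55, 0], "twist": [0, 0, -8.53]}, {"grip": -1, "travel": [0.96, 1.69, 0], "twist": [0, 0, -9.75]}, {"grip": -1, "travel": [1.19, 1.81, 0], "twist": [0, 0, -10.97]}, {"grip": -1, "travel": [1.43, 1.9, 0], "twist": [0, 0, -12.19]}]
```

jog_arm(moves=[{"grip":-1,"travel":[0.02,0.25,0],"twist":[0,0,-1.22]},{"grip":-1,"travel":[0.07,0.5,0],"twist":[0,0,-2.44]},{"grip":-1,"travel":[0.15,0.74,0],"twist":[0,0,-3.66]},{"grip":-1,"travel":[0.26,0.97,0],"twist":[0,0,-4.88]},{"grip":-1,"travel":[0.4,1.19,0],"twist":[0,0,-6.1]},{"grip":-1,"travel":[0.57,1.38,0],"twist":[0,0,-7.31]},{"grip":-1,"travel":[0.75,1.55,0],"twist":[0,0,-8.53]},{"grip":-1,"travel":[0.96,1.69,0],"twist":[0,0,-9.75]},{"grip":-1,"travel":[1.19,1.81,0],"twist":[0,0,-10.97]},{"grip":-1,"travel":[1.43,1.9,0],"twist":[0,0,-12.19]},{"grip":-1,"travel":[1.43,1.9,0],"twist":[0,0,-12.19]}])

```text
time: 27.55
position: [0.6203, -0.2376, 0.283]
tcp_rot: [0.598, 3.084, 0.0]
contact_force: [1.6, -0.6, -9.1]
grip_width: 0.0126
```

Run:
```python
from h import *
s,R=st();v=s["position"][:2]-C;a=np.degrees(np.arctan2(v[1],v[0]));print(np.linalg.norm(v),a)
go((.537,.212,.36),45)
```

```text
t 27.55 pos [ 0.6203 -0.2376  0.283 ] psi_y 68.06 tilt [ 0.  0. -1.] q6 -90.1 F [ 1.6 -0.6 -9.1] w 0.0126
0.0598996386155449 -20.917707878120314
t 27.55 pos [ 0.6203 -0.2376  0.283 ] psi_y 68.06 tilt [ 0.  0. -1.] q6 -90.1 F [ 1.6 -0.6 -9.1] w 0.0126
GO [ 8.17 12.86 -2.56] twist z 3.84
```

jog_arm(moves=[{"grip":-0.2,"travel":[0,0,0],"twist":[0,0,0]},{"grip":-0.2,"travel":[0,0,0],"twist":[0,0,0]},{"grip":-0.1,"travel":[0,0,0],"twist":[0,0,0]},{"grip":0,"travel":[0,0,-1.2],"twist":[0,0,0]},{"grip":0.7,"travel":[0,0,-2.56],"twist":[0,0,0]},{"grip":0.7,"travel":[8.17,12.86,-2.56],"twist":[0,0,3.84]},{"grip":0.7,"travel":[8.17,12.86,-2.56],"twist":[0,0,3.84]},{"grip":0.7,"travel":[8.17,12.86,-2.56],"twist":[0,0,3.84]},{"grip":0.7,"travel":[8.17,12.86,-2.56],"twist":[0,0,3.84]},{"grip":0.7,"travel":[8.17,12.86,-2.56],"twist":[0,0,3.84]},{"grip":0.7,"travel":[8.17,12.86,-2.56],"twist":[0,0,3.84]},{"grip":0.7,"travel":[8.17,12.86,-2.56],"twist":[0,0,3.84]},{"grip":0.7,"travel":[8.17,12.86,-2.56],"twist":[0,0,3.84]},{"grip":0.7,"travel":[8.17,12.86,-2.56],"twist":[0,0,3.84]},{"grip":0.7,"travel":[8.17,12.86,-2.56],"twist":[0,0,3.84]},{"grip":0.7,"travel":[8.17,12.86,-2.56],"twist":[0,0,3.84]},{"grip":0.7,"travel":[8.17,12.86,-2.56],"twist":[0,0,3.84]},{"grip":0.7,"travel":[8.17,12.86,-2.56],"twist":[0,0,3.84]}])

```text
time: 29.35
position: [0.5382, 0.2099, 0.3599]
tcp_rot: [1.208, 2.9, -0.0]
contact_force: [0.5, 0.3, 0.1]
grip_width: 0.0728
```

Run:
```python
from h import *
st();c,s,im=snap("w13")
cv2.imwrite("pics/w13c.png",cv2.resize(im[50:350,170:470,::-1],None,fx=2,fy=2))
im=r.capture("top")[:,:,::-1];cv2.imwrite("pics/top13.png",cv2.resize(im[140:260,190:450],None,fx=3,fy=3,interpolation=cv2.INTER_CUBIC))
go((.537,.2125,.194),45)
```

```text
t 29.35 pos [0.5382 0.2099 0.3599] psi_y 44.77 tilt [ 0. -0. -1.] q6 -24.6 F [0.5 0.3 0.1] w 0.0728
t 29.45 pos [0.5383 0.2099 0.3598] psi_y 44.76 tilt [ 0. -0. -1.] q6 -24.6 F [0.  0.7 0.2] w 0.0726
GO [0.09 0.03 5.53] twist z -0.04
```

View pics/w13c.png

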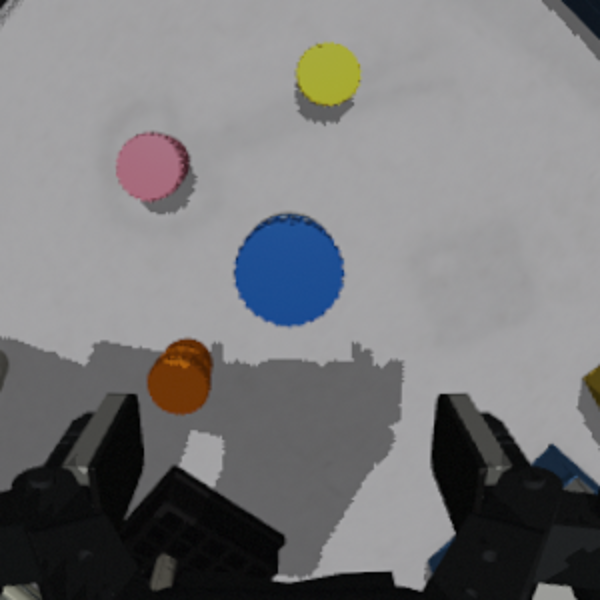

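View pics/top13.png

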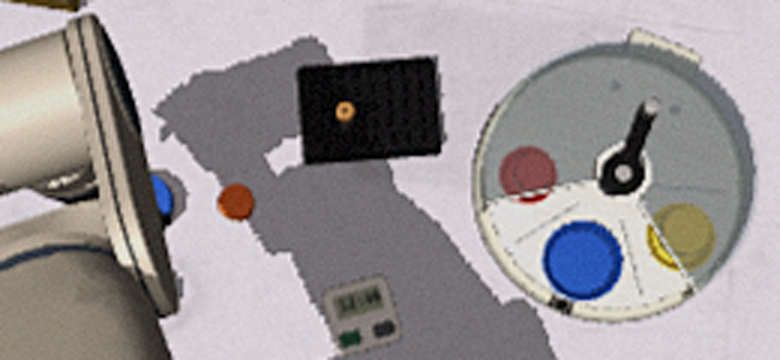

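Run:
```python
from h import *
c=load("w13");X=atz("wrist",(170+289/2,50+271.5/2),.044,c);print(X)
go((X[0],X[1],.194),45)
```

```text
[0.53727242 0.21256703 0.044     ]
t 29.45 pos [0.5383 0.2099 0.3598] psi_y 44.76 tilt [ 0. -0. -1.] q6 -24.6 F [0.  0.7 0.2] w 0.0726
GO [0.09 0.04 5.53] twist z -0.04
```

jog_arm(moves=[{"grip":0.7,"travel":[0.08,0.03,1.3],"twist":[0,0,0]},{"grip":0.7,"travel":[0.08,0.03,2.6],"twist":[0,0,0]},{"grip":0.7,"travel":[0.08,0.03,3.8],"twist":[0,0,0]},{"grip":0.7,"travel":[0.08,0.03,4.8],"twist":[0,0,0]},{"grip":0.7,"travel":[0.08,0.03,5.3],"twist":[0,0,0]},{"grip":0.7,"travel":[0.08,0.03,5.53],"twist":[0,0,0]},{"grip":0.7,"travel":[0.08,0.03,5.53],"twist":[0,0,0]},{"grip":0.35,"travel":[0.08,0.03,5.53],"twist":[0,0,0]},{"grip":0.2,"travel":[0.08,0.03,5.53],"twist":[0,0,0]},{"grip":-0.2,"travel":[0.08,0.03,5.53],"twist":[0,0,0]},{"grip":-1,"travel":[0.08,0.03,5.53],"twist":[0,0,0]},{"grip":-1,"travel":[0.08,0.03,5.53],"twist":[0,0,0]},{"grip":-1,"travel":[0.08,0.03,5.4],"twist":[0,0,0]},{"grip":-1,"travel":[0.08,0.03,4.8],"twist":[0,0,0]},{"grip":-1,"travel":[0.08,0.03,3.8],"twist":[0,0,0]},{"grip":-1,"travel":[0.08,0.03,2.6],"twist":[0,0,0]},{"grip":-1,"travel":[0.08,0.03,1.3],"twist":[0,0,0]},{"grip":-1,"travel":[0.08,0.03,0.5],"twist":[0,0,0]},{"grip":-1,"travel":[0.08,0.03,0.4],"twist":[0,0,0]}], newtons=32)

```text
time: 31.35
position: [0.5377, 0.2141, 0.3519]
tcp_rot: [1.203, 2.897, 0.008]
contact_force: [1.0, 0.2, -1.3]
grip_width: 0.0508
```

Run:
```python
from h import *
c,s,im=snap("w14")
cv2.imwrite("pics/w14c.png",cv2.resize(im[50:350,170:470,::-1],None,fx=2,fy=2))
go((.492,-.187,.35),68)
```

```text
t 31.4 pos [0.5372 0.2139 0.3503] psi_y 44.89 tilt [ 0.004  0.002 -1.   ] q6 -24.4 F [-0.1 -0.2 -0.6] w 0.0509
GO [ -8.4  -10.5   -0.02] twist z -3.85
```

View pics/w14c.png

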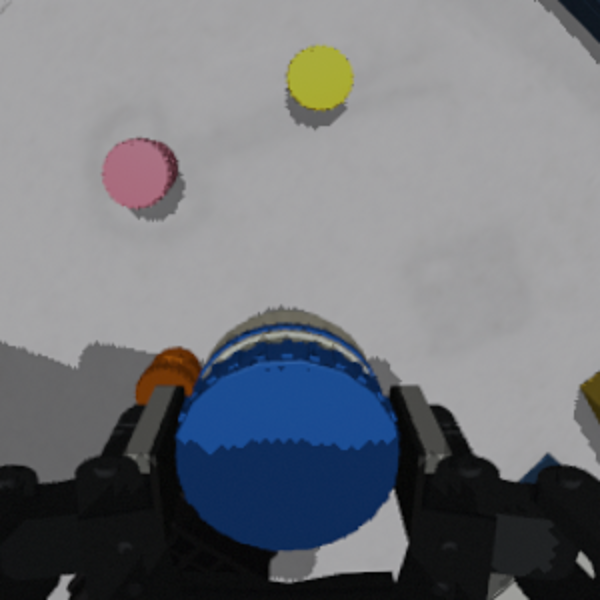

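Blue pot is held upright.

jog_arm(moves=[{"grip":-1,"travel":[-0.8,-1.0,-0.1],"twist":[0,0,-0.4]},{"grip":-1,"travel":[-8.4,-10.5,0],"twist":[0,0,-3.85]},{"grip":-1,"travel":[-8.4,-10.5,0],"twist":[0,0,-3.85]},{"grip":-1,"travel":[-8.4,-10.5,0],"twist":[0,0,-3.85]},{"grip":-1,"travel":[-8.4,-10.5,0],"twist":[0,0,-3.85]},{"grip":-1,"travel":[-8.4,-10.5,0],"twist":[0,0,-3.85]},{"grip":-1,"travel":[-8.4,-10.5,0],"twist":[0,0,-3.85]},{"grip":-1,"travel":[-8.4,-10.5,0],"twist":[0,0,-3.85]},{"grip":-1,"travel":[-8.4,-10.5,0],"twist":[0,0,-3.85]},{"grip":-1,"travel":[-8.4,-10.5,0],"twist":[0,0,-3.85]},{"grip":-1,"travel":[-8.4,-10.5,0],"twist":[0,0,-3.85]},{"grip":-1,"travel":[-8.4,-10.5,0],"twist":[0,0,-3.85]}])

```text
time: 32.6
position: [0.4913, -0.1862, 0.3469]
tcp_rot: [-0.598, -3.082, -0.001]
contact_force: [-0.1, 0.9, -0.7]
grip_width: 0.0504
```

Run:
```python
from h import *
c,s,im=snap("w15")
cv2.imwrite("pics/w15c.png",cv2.resize(im[50:350,170:470,::-1],None,fx=2,fy=2))
go((.4922,-.187,.2335),68)
```

```text
t 32.65 pos [ 0.4914 -0.186   0.3471] psi_y 68.07 tilt [-0.001  0.001 -1.   ] q6 -90.1 F [ 0.4 -0.3 -1.1] w 0.0507
GO [-0.04 -0.02  3.79] twist z 0.01
```

View pics/w15c.png

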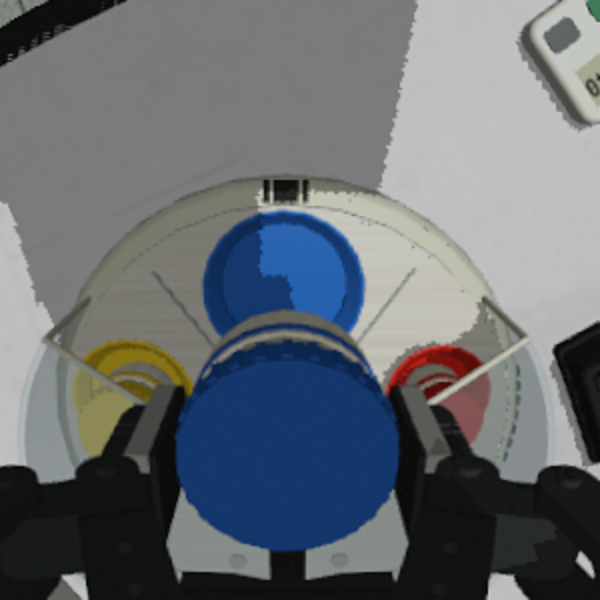

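Run:
```python
from h import *
c=load("w15")
for v in(287,291):
  X=atz("wrist",(170+283.5/2,50+v/2),.05,c);w=X[:2]-C;print(X,np.linalg.norm(w),np.degrees(np.arctan2(w[1],w[0])))
go((.4918,-.187,.2335),68)
```

```text
[ 0.49022317 -0.18700363  0.05      ] 0.07962289030569694 158.4887999882088
[ 0.49193702 -0.18769929  0.05      ] 0.07777333295565074 158.50262333314217
t 32.65 pos [ 0.4914 -0.186   0.3471] psi_y 68.07 tilt [-0.001  0.001 -1.   ] q6 -90.1 F [ 0.4 -0.3 -1.1] w 0.0507
GO [-0.03 -0.03  3.79] twist z 0.01
```

jog_arm(moves=[{"grip":-1,"travel":[-0.04,-0.05,0.8],"twist":[0,0,0]},{"grip":-1,"travel":[-0.04,-0.05,1.6],"twist":[0,0,0]},{"grip":-1,"travel":[-0.04,-0.05,2.3],"twist":[0,0,0]},{"grip":-1,"travel":[-0.04,-0.05,2.9],"twist":[0,0,0]},{"grip":-1,"travel":[-0.04,-0.05,3.3],"twist":[0,0,0]},{"grip":-1,"travel":[-0.04,-0.05,3.55],"twist":[0,0,0]},{"grip":-1,"travel":[-0.04,-0.05,3.68],"twist":[0,0,0]},{"grip":-1,"travel":[-0.04,-0.05,3.74],"twist":[0,0,0]},{"grip":-1,"travel":[-0.04,-0.05,3.74],"twist":[0,0,0]},{"grip":-1,"travel":[-0.04,-0.05,3.74],"twist":[0,0,0]}])

```text
time: 33.65
position: [0.4923, -0.1891, 0.2361]
tcp_rot: [0.6, 3.083, -0.0]
contact_force: [-0.7, -0.1, -1.0]
grip_width: 0.0506
```

jog_arm(moves=[{"grip":-1,"travel":[0,0.03,0.04],"twist":[0,0,0]},{"grip":-1,"travel":[0,0.03,0.08],"twist":[0,0,0]},{"grip":-1,"travel":[0,0.03,0.1],"twist":[0,0,0]}])

```text
time: 33.95
position: [0.4927, -0.1884, 0.2343]
tcp_rot: [0.6, 3.083, -0.0]
contact_force: [-7.0, 3.0, 26.1]
grip_width: 0.0506
```

jog_arm(moves=[{"grip":-1,"travel":[0,0,-0.03],"twist":[0,0,0]},{"grip":0.25,"travel":[0,0,-0.03],"twist":[0,0,0]},{"grip":0.35,"travel":[0,0,-0.03],"twist":[0,0,0]},{"grip":0.55,"travel":[0,0,-0.03],"twist":[0,0,0]},{"grip":0.55,"travel":[0,0,-0.03],"twist":[0,0,0]},{"grip":0.55,"travel":[0,0,-0.4],"twist":[0,0,0]},{"grip":0.55,"travel":[0,0,-1.2],"twist":[0,0,0]},{"grip":0.55,"travel":[0,0,-2.4],"twist":[0,0,0]},{"grip":0.55,"travel":[0,0,-3.6],"twist":[0,0,0]},{"grip":0.55,"travel":[0,0,-4.8],"twist":[0,0,0]},{"grip":0.55,"travel":[0,0,-5],"twist":[0,0,0]},{"grip":0.55,"travel":[0,0,-5],"twist":[0,0,0]}])

```text
time: 35.15
position: [0.4926, -0.1883, 0.3844]
tcp_rot: [0.599, 3.08, -0.001]
contact_force: [0.7, -1.0, -0.2]
grip_width: 0.0662
```

Run:
```python
from h import *
st()
c,s,im=snap("w16")
cv2.imwrite("pics/w16c.png",cv2.resize(im[50:350,170:470,::-1],None,fx=2,fy=2))
im=r.capture("scene")[:,:,::-1];cv2.imwrite("pics/s16.png",cv2.resize(im[130:310,230:430],None,fx=3.3,fy=3.3,interpolation=cv2.INTER_CUBIC))
```

```text
t 35.15 pos [ 0.4926 -0.1883  0.3844] psi_y 67.99 tilt [ 0.003 -0.001 -1.   ] q6 -90.2 F [ 0.7 -1.  -0.2] w 0.0662
```

View pics/s16.png

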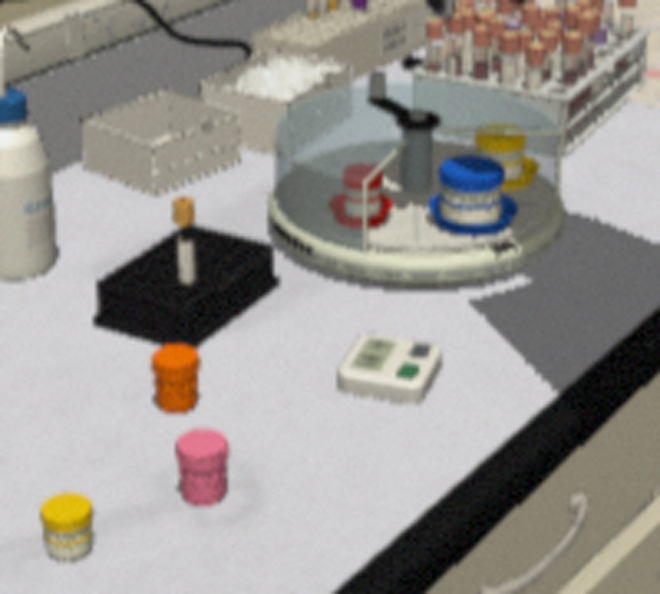

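View pics/w16c.png

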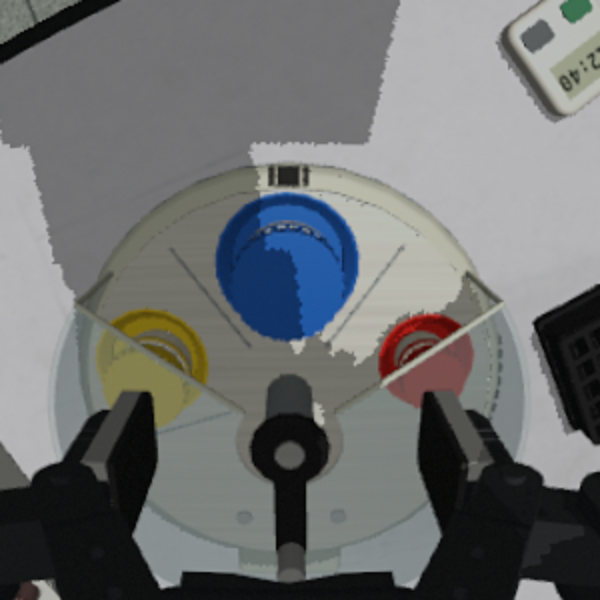

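Run:
```python
from h import *
c=load("w16");S=lambda u,v:(230+u/3.3,130+v/3.3)
print("blue",tri([ray("wrist",(170+290/2,50+287/2),c),ray("scene",S(472,170))]))
im=r.capture("top")[:,:,::-1];cv2.imwrite("pics/top16.png",cv2.resize(im[140:260,190:450],None,fx=3,fy=3,interpolation=cv2.INTER_CUBIC))
st()
print([np.round(r.calibration("top")["t"],3)])
```

```text
blue (array([ 0.49463755, -0.18804843,  0.08154211]), [np.float64(0.0010220360837185022), np.float64(0.0010220360837184142)])
t 35.3 pos [ 0.4918 -0.188   0.3814] psi_y 67.99 tilt [-0.002  0.001 -1.   ] q6 -90.2 F [ 0.8 -0.6 -0.6] w 0.0664
[array([-0.02 ,  0.544,  1.331])]
```

View pics/top16.png

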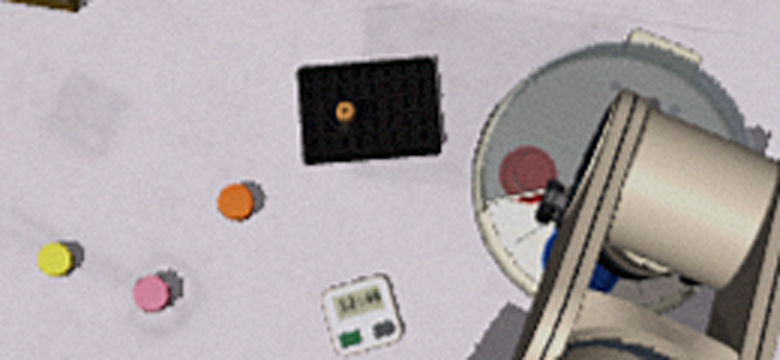

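Run:
```python
from plant import r
print(r.hand_in())
```

```text
the job is handed in; nothing more can be done
None
```

All three pots are loaded and the job is handed in at about 35 s of the 128 s allowed. For each pot I turned the carousel by pinching the crank pin, brought the matching nest into the opening, and lowered the pot from the stack until it touched the floor. The order was red, yellow, blue.

**Last checks:**
- **Seating:** two-view lid-top heights were red 80 mm, yellow 79 mm and blue 81.5 mm, against 79, 81 and 83 mm from the text. These agree within my measuring error.
- **Pictures:** all three pots stand upright in the nest of their own colour. Red and yellow had already passed under the cover as the carousel turned.
- **Surroundings:** the tube block and the orange, pink and small yellow look-alikes appear where they started.
- **Hand:** it is clear, with the fingertips about 12 cm above the lids.

**Forces and disagreements:**
- **Touchdown force:** wrist force at contact was about 18–27 N.
- **Touchdown height:** red and blue touched down about 1 mm above the height I worked out.
- **Pin force:** a steady pull of about 10 N showed on the wrist while I held the pin for the second and third turns.

No check failed.

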